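# Set up the chilled counter pan beside the blenders

### The job

Set up the chilled pan for service: push the steel pan fully home into the corner of the cold plate so that it sits flush along both raised rails, then stand every puree jar that is out on the counter upright inside it. After that pick up the jug and, while it is still level, turn its spout to face the pan, then tip all of its ice balls over the spout into the pan, and put the empty jug back upright on the bare counter. Leave the steel drive coupling and the yellow spatula where they lie, and have the pan still flush in its corner at the end.

Things in the scene. Friction and masses are not known exactly. Their poses are not given: they have to be found in the camera images.
- cold_plate: Flat aluminium plate, fixed on the counter, 250 (x) x 360 (y) x 10 mm, with steel rails 8 mm thick, rising 30 mm above its face, along its far (+x) and left (+y) edges. Origin: centre of the underside; x points to the far rail, y to the left rail. A pan that is home has its origin at x 36, y 39.5, z 10 mm in this frame, axes parallel.
- rail_corner (a point): Inner corner of the two rails on the face of the plate: x 117, y 172, z 10 mm in the plate's frame; axes as the plate's.
- pan: Loose open steel pan, 162 (x) x 265 (y) x 65 mm high, walls and floor 4 mm, 0.6 kg, standing askew on the plate 30 to 70 mm short of each rail. Origin: centre of the underside; x towards the far rail, y (long side) towards the left rail. It slides under a few newtons; push on its walls from outside or inside.
- pan_mouth (a point): Centre of the pan's open top, 65 mm above the pan's underside.
- jug: Steel jug, round, 96 mm across at the foot, 118 mm at the rim, 115 mm high, wall 3, floor 4 mm, 0.3 kg; V-shaped spout (55 mm wide) at +x, strap handle at -x. Origin: centre of the underside, z up, x towards the spout. Starts upright on the counter, ice inside, spout roughly away from the robot, handle towards it. Its flared wall lets the balls roll out when tipped some 90 degrees.
- jug_lip (a point): Tip of the jug's spout: 81 mm along the jug's x, 133 mm above its underside.
- jug_handle (a point): Middle of the handle's upright strap: 98 mm along the jug's -x, 65 mm above its underside. The strap is 12 mm thick (along y), 22 mm deep (x), from 17 to 107 mm high, with 12 mm thick arms to the jug at heights 100 and 23 mm; pinch it across its 12 mm, fingers pointing down or slanting in from the handle's side. Axes as the jug's.
- jar0: Squat white ceramic puree jar with a steel lid, 56 mm in diameter, 52 mm high (the top 10 mm is the lid, 53 mm in diameter), 0.14 kg, standing on the counter at the robot's right. Origin: centre of the underside, z up. Two to four of the four jars are present; the others are absent.
- jar1: Squat white ceramic puree jar with a steel lid, 56 mm in diameter, 52 mm high (the top 10 mm is the lid, 53 mm in diameter), 0.14 kg, standing on the counter at the robot's right. Origin: centre of the underside, z up. Two to four of the four jars are present; the others are absent.
- jar2: Squat white ceramic puree jar with a steel lid, 56 mm in diameter, 52 mm high (the top 10 mm is the lid, 53 mm in diameter), 0.14 kg, standing on the counter at the robot's right. Origin: centre of the underside, z up. Two to four of the four jars are present; the others are absent.
- jar3: Squat white ceramic puree jar with a steel lid, 56 mm in diameter, 52 mm high (the top 10 mm is the lid, 53 mm in diameter), 0.14 kg, standing on the counter at the robot's right. Origin: centre of the underside, z up. Two to four of the four jars are present; the others are absent.
- ice0: Hard ice ball, 30 mm in diameter, 14 g, lying in the jug at the start; it rolls easily. Origin: its centre. Four to six of the six balls are present; the others are absent.
- ice1: Hard ice ball, 30 mm in diameter, 14 g, lying in the jug at the start; it rolls easily. Origin: its centre. Four to six of the six balls are present; the others are absent.
- ice2: Hard ice ball, 30 mm in diameter, 14 g, lying in the jug at the start; it rolls easily. Origin: its centre. Four to six of the six balls are present; the others are absent.
- ice3: Hard ice ball, 30 mm in diameter, 14 g, lying in the jug at the start; it rolls easily. Origin: its centre. Four to six of the six balls are present; the others are absent.
- ice4: Hard ice ball, 30 mm in diameter, 14 g, lying in the jug at the start; it rolls easily. Origin: its centre. Four to six of the six balls are present; the others are absent.
- ice5: Hard ice ball, 30 mm in diameter, 14 g, lying in the jug at the start; it rolls easily. Origin: its centre. Four to six of the six balls are present; the others are absent.
- coupling: Bystander: steel drive coupling, a flanged toothed hub 64 mm in diameter and 44 mm high, loose on the counter beyond the jug. Origin: centre of the underside.
- spatula: Bystander: yellow hard silicone spatula, 240 mm long, up to 55 mm wide and 12 mm thick, lying loose on the counter close to the robot. Origin: on the underside, 118 mm from the blade's end.

How it is judged:
By the outcome, as a careful person would: the job done as asked, in the order asked, and still so for the second after the job is handed in, with the robot touching nothing.
Of jar0, jar1, jar2, jar3 only 2 to 4 are there at a start; the rules pass over those that are not, and their reading is None.
Of ice0, ice1, ice2, ice3, ice4, ice5 only 4 to 6 are there at a start; the rules pass over those that are not, and their reading is None.
At some moment in a run one of jar0, jar1, jar2, jar3, pan may be knocked a few centimetres aside while the robot is not near it.
It also fails if it takes over 210 s, if anything falls off the work surface, if the arm or the gripper's body presses on something with over 40 N, if the wrist force passes 120 N, or if a joint passes its speed limit or range.

### The arm

A 7-joint arm with a two-finger parallel gripper is mounted at the origin on the work surface. World frame = base frame: x ahead of the robot, y to its left, z up, the work surface at z = 0. Lengths are in m, angles in rad, forces in N, time in s.
With the tool pointing down it reaches from about 0.425 to 0.925 m from the base axis. Payload 6.8 kg.
Tool frame: the origin (TCP) lies between the finger pads; the fingertips stand 22 mm ahead of it and the grasp point (between the pads) lies 3 mm ahead of it; z points along the fingers, y is the direction in which the jaws open and shut (so a half turn about z gives the same grasp; the last joint's range is limited). The gripper opens to 85 mm and grips with 20 to 120 N. Pads are 22 mm wide; open, the fingers measure 114 mm over their backs; the gripper's body (76 mm by 85 mm) begins 54 mm behind the grasp point. The pads swing forward as they close: fully open they stand 13 mm farther back than shut.
Start: joints at [-1.433, 0.477, 0.022, 1.555, -0.011, 1.109, -0.083], TCP at [0.164, 0.655, 0.253] pointing down, gripper open.
Joint ranges: [-2.96, 2.96], [-0.34, 2.1], [-1.41, 1.46], [0.24, 2.44], [-1.37, 4.51], [0.17, 1.92], [-2.96, 2.96]. Speed limits (rad/s): [2.39, 2.39, 3.14, 3.14, 3.14, 3.14, 3.14].

### API

Orientations are given as a unit quaternion [w, x, y, z].
In Python, from station import bot gives the robot as it stands. The module is installed in compiled form; this text tells all that it offers.
- The arm moves only by the tool drive_tool, never from a script. Its argument "series" is one flat list of numbers, 7 for each row, row after row: the opening, from -1 (shut) to 1 (fully open), then the shift along the tool's x, y, z in mm, then the turn, a rotation vector about the tool's x, y, z in rad. In form: [jaw, x, y, z, wx, wy, wz, jaw, x, y, z, wx, wy, wz, ...]. A call has 1 to 12 rows; each row shifts and turns the commanded pose from where the row before left it, along the tool's axes as they then stand; what a row does not reach is not made up. A row lasts 1/8 s, in which the tool goes at most 62.5 mm and 10.7 degrees, less where a joint would pass 70% of its speed; a pose out of reach is approached as far as the arm can. A call with a gripper value outside its range is refused whole. The fingers move at their own pace and stop on an object; "force" is the grip in N (left out, the last holds). Time passes only in rows, so rows that do not move let the fingers close. It gives the time, the measured TCP pose, the force and the opening at its end, in the units of the state.
- bot.get_obs(): the state, without advancing time (a new reading comes with each control period).
- bot.read_camera(name): name is "side" or "top" or "wrist"; returns a dict with "pixels" (420x560x3 uint8, blue, green, red), "camera_matrix" (3x3 intrinsics, pixels), "distortion" ([k1, k2, p1, p2, k3] as OpenCV has them; the pictures are not rectified), "rvec" (rotation vector, rad) and "tvec" (3), from world to camera coordinates, as OpenCV has them. Camera axes: x right, y down, z forward; pixel columns grow to the right and rows downward; lengths in m; the calibration is good to about 2 mm. A picture is of the moment at which its call begins. There is no depth.
- bot.hand_in(): hands the job in, once; it reports no verdict.
The state is a dict: "t": time; "q": joint angles; "joint_vel": joint speeds; "joint_torque": joint torques, N m; "eef_pos": TCP position; "tool_rot": TCP orientation; "contact_force": force on the tool from outside, world axes, zero at the start; "torque": the same for the moment, N m; "gripper_width": opening from 0.0 (shut) to 1.0 (fully open).
Only numpy, scipy, OpenCV 4.12 (cv2) and the standard library are available. Lean on these libraries where they do the work, as an engineer would, in place of code of your own. Each camera call takes 0.05 s, during which the arm holds its last target. There are 200 camera calls.

## Working session

There is one attempt and no reset: what is moved stays moved. The work goes in short steps, Python scripts to look and compute and a tool call to move; the robot and the scene stay as the last step left them, time stands still between calls to the robot, and variables do not carry over. Pictures are saved under pics/ and viewed, about 12 in all and at most 16, crops included, and the job is handed in when it is done.

Besides the shell and the picture viewer there is one more tool, called after ">>>" as name(argument=value, ...) on one line, values as JSON. drive_tool: Moves the arm, as the interface text tells. Its arguments: {"type":"object","properties":{"series":{"type":"array"},"force":{"type":"number"}},"required":["series"]}

```bash
ls; mkdir -p pics; cat > h.py <<'E'
import numpy as np, cv2
from scipy.spatial.transform import Rotation as R
from station import bot
def cam(n, save=None):
    c=bot.read_camera(n)
    if save: cv2.imwrite('pics/%s.png'%save,c['pixels'])
    return c
def ray(c,uv):
    K=np.array(c['camera_matrix'],float);D=np.array(c['distortion'],float)
    p=cv2.undistortPoints(np.array(uv,float).reshape(-1,1,2),K,D).reshape(-1,2)
    M=cv2.Rodrigues(np.array(c['rvec'],float))[0];t=np.array(c['tvec'],float).ravel()
    d=np.c_[p,np.ones(len(p))]@M
    return -M.T@t,d
def plane(c,uv,z):
    o,d=ray(c,uv); return o+d*((z-o[2])/d[:,2])[:,None]
def proj(c,P):
    return cv2.projectPoints(np.array(P,float).reshape(-1,1,3),np.array(c['rvec'],float),np.array(c['tvec'],float),np.array(c['camera_matrix'],float),np.array(c['distortion'],float))[0].reshape(-1,2)
def st():
    s=bot.get_obs(); q=s['tool_rot']; r=R.from_quat([q[1],q[2],q[3],q[0]])
    return s,np.array(s['eef_pos']),r
E
python3 - <<'E'
from h import *
a=cam('top','top0');b=cam('side','side0')
s,p,r=st();print(s);print(r.as_matrix().round(3))
for c in(a,b):
    o,d=ray(c,[[280,210]]);print(o,d,plane(c,[[280,210]],0))
E
```

```text
pics
{'t': 0.1, 'q': array([-1.43309598,  0.47771358,  0.0223468 ,  1.55631741, -0.01148908,
        1.10930692, -0.08309423]), 'joint_vel': array([ 8.33956921e-04, -2.28141991e-03,  3.36338154e-05, -3.20466247e-03,
       -1.23670447e-04,  1.19813275e-03, -2.93990958e-03]), 'joint_torque': array([ 4.85429628e-03, -5.97764111e+01,  1.61395557e+00, -2.81953043e+01,
        1.28432052e-02,  5.08487632e-03, -9.76160123e-06]), 'eef_pos': array([0.16414425, 0.65424033, 0.25244043]), 'tool_rot': array([-3.49671163e-05,  1.22577408e-01,  9.92458626e-01, -8.07730283e-04]), 'contact_force': array([-0.288508  ,  0.81364774,  0.40512966]), 'torque': array([-0.04514931, -0.03393971, -0.01695936]), 'gripper_width': 1.0021336710880766}
[[-0.97   0.243 -0.   ]
 [ 0.243  0.97  -0.002]
 [-0.    -0.002 -1.   ]]
[ 0.30936613 -0.02363344  1.54795482] [[ 0.13904792 -0.02002072 -0.99012559]] [[ 0.52675259 -0.05493368  0.        ]]
[ 0.1475007 -0.7990903  0.8840666] [[ 0.31819048  0.68183931 -0.65918059]] [[0.57424503 0.11536526 0.        ]]
```

View pics/top0.png

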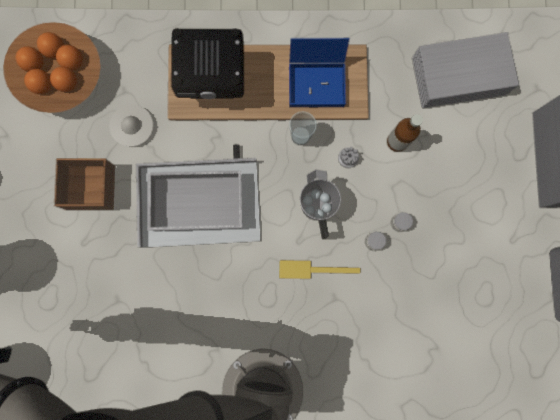

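View pics/side0.png

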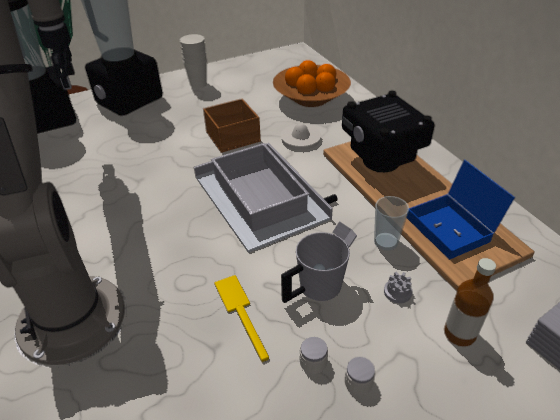

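The top view shows the plate at x 138–260 and the pan at about (150–243, 168–230). The jug is at (320,200) with its spout up and handle down. Jars are at (375,241) and (402,222), the coupling at (348,157) and the spatula at (320,269). The side view confirms there are only two jars.

```bash
python3 - <<'E'
from h import *
a=cv2.imread('pics/top0.png')
crop=a[150:255,125:425]
cv2.imwrite('pics/crop0.png',cv2.resize(crop,None,fx=2.66,fy=2.66,interpolation=cv2.INTER_CUBIC))
c=cam('top')
for n,uv,z in [('jar',(375.5,240),.052),('jar',(402,221),.052),('jug',(320,200),.115),('platecorners',[(138,246),(260,241),(257,160),(135,164)],.01),('coup',(348,157),.04),('spat',[(280,269),(360,270)],.01)]:
    print(n,plane(c,uv if isinstance(uv,list) else [uv],z).round(3).tolist())
E
```

```text
jar [[0.429, -0.333, 0.052]]
jar [[0.485, -0.413, 0.052]]
jug [[0.539, -0.167, 0.115]]
platecorners [[0.419, 0.37, 0.01], [0.431, 0.006, 0.01], [0.681, 0.015, 0.01], [0.669, 0.387, 0.01]]
coup [[0.682, -0.261, 0.04]]
spat [[0.347, -0.053, 0.01], [0.343, -0.293, 0.01]]
```

View pics/crop0.png

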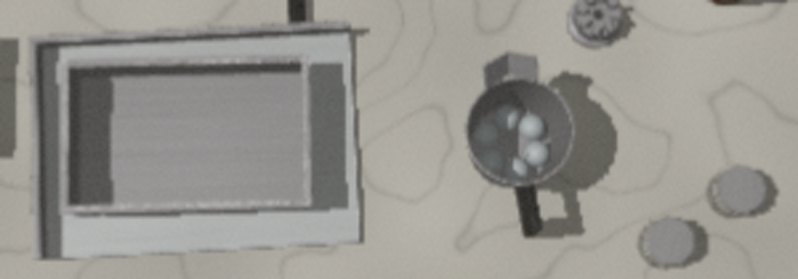

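```bash
cat >> h.py <<'E'
def rect(P,names=''):
    pass
E
python3 - <<'E'
from h import *
c=cam('top')
f=lambda L:[(x/2.66+125-.3,y/2.66+150-.3) for x,y in L]
uv=f([(38,258),(362,241),(352,25),(32,40)])
z=[.04,.01,.04,.04]
P=np.array([plane(c,[u],h)[0] for u,h in zip(uv,z)])
print('plate',P.round(4).tolist(),np.linalg.norm(P-np.roll(P,-1,0),axis=1).round(3))
Q=plane(c,f([(65,65),(308,58),(310,207),(66,211)]),.075)
print('pan',Q.round(4).tolist(),np.linalg.norm(Q-np.roll(Q,-1,0),axis=1).round(3),Q.mean(0))
yaw=lambda v:np.degrees(np.arctan2(v[1],v[0]))
print('plate yaw',yaw((P[2]+P[3]-P[0]-P[1])),yaw((P[0]-P[1]))-90,yaw(P[3]-P[2])-90,P.mean(0))
print('pan yaw',yaw(Q[0]+Q[1]-Q[2]-Q[3]),yaw(Q[0]+Q[3]-Q[1]-Q[2])-90)
h=plane(c,f([(521,55),(515,75)]),.133);g=plane(c,f([(530,235)]),.06);print('lip',h,'handle',g)
E
```

```text
plate [[0.4147, 0.3599, 0.04], [0.4334, 0.0039, 0.01], [0.6766, 0.014, 0.04], [0.66, 0.3734, 0.04]] [0.358 0.245 0.36  0.246]
pan [[0.6238, 0.3277, 0.075], [0.631, 0.0618, 0.075], [0.4656, 0.0592, 0.075], [0.4629, 0.3226, 0.075]] [0.266 0.165 0.263 0.161] [0.54580949 0.19281926 0.075     ]
plate yaw 2.772724353453203 3.007373106223568 2.6453971424235476 [0.54617504 0.18780167 0.0325    ]
pan yaw 1.3507451112895303 1.069711428341563
lip [[ 0.62060146 -0.16782849  0.133     ]
 [ 0.59900005 -0.16108142  0.133     ]] handle [[ 0.43491732 -0.18148505  0.06      ]]
```

```bash
cat >> h.py <<'E'
def down(yaw):  # tool pointing down, tool y axis at world angle yaw(deg)
    a=np.radians(yaw);y=np.array([np.cos(a),np.sin(a),0]);z=np.array([0,0,-1.]);return R.from_matrix(np.c_[np.cross(y,z),y,z])
def plan(waypts,jaw,p=None,r=None,step=60,ang=9.5):
    s,p0,r0=st(); p=p0 if p is None else p; r=r0 if r is None else r
    for P,Rt in waypts:
        P=np.array(P,float);Rt=r if Rt is None else Rt
        rv=(r.inv()*Rt).as_rotvec()
        n=max(1,int(np.ceil(np.linalg.norm(P-p)*1000/step)),int(np.ceil(np.degrees(np.linalg.norm(rv))/ang)))
        w=(rv/n).round(3); rows=[]
        for i in range(n):
            d=(r.inv().apply((P-p)/(n-i))*1000).round(1); rows.append([jaw,*d.tolist(),*w.tolist()])
            p=p+r.apply(d/1000); r=r*R.from_rotvec(w)
        print(n,'rows ->',p.round(4)); print(', '.join(', '.join('%g'%v for v in x) for x in rows))
    return p,r
E
python3 - <<'E'
from h import *
plan([((0.53,0.20,0.30),down(92.75))],-1)
E
```

```text
10 rows -> [0.53 0.2  0.3 ]
-1, -46.5, -35.2, -4.7, -0, -0, -0.029, -1, -45.5, -36.5, -4.7, -0, -0, -0.029, -1, -44.4, -37.8, -4.7, -0, -0, -0.029, -1, -43.3, -39.1, -4.7, -0, -0, -0.029, -1, -42.2, -40.3, -4.7, -0, -0, -0.029, -1, -41, -41.5, -4.7, -0, -0, -0.029, -1, -39.7, -42.7, -4.7, -0, -0, -0.029, -1, -38.5, -43.9, -4.7, -0, -0, -0.029, -1, -37.2, -44.9, -4.6, -0, -0, -0.029, -1, -35.9, -46, -4.7, -0, -0, -0.029
```

>>> drive_tool(series=[-1,-46.5,-35,-4.7,0,0,-0.029,-1,-45.5,-36.5,-4.7,0,0,-0.029,-1,-44.5,-38,-4.7,0,0,-0.029,-1,-43.5,-39,-4.7,0,0,-0.029,-1,-42,-40.5,-4.7,0,0,-0.029,-1,-41,-41.5,-4.7,0,0,-0.029,-1,-39.5,-42.5,-4.7,0,0,-0.029,-1,-38.5,-44,-4.7,0,0,-0.029,-1,-37,-45,-4.7,0,0,-0.029,-1,-36,-46,-4.7,0,0,-0.029,-1,0,0,0,0,0,0,-1,0,0,0,0,0,0])

```text
t: 1.7
eef_pos: [0.5294, 0.2006, 0.3]
tool_rot: [-0.0, -0.022, 1.0, 0.0]
contact_force: [-1.3, 1.0, 0.4]
gripper_width: -0.0
```

```bash
python3 - <<'E'
from h import *
c=cam('wrist','w1');s,p,r=st();print(p,r.as_matrix().round(3),s['contact_force'],s['q'].round(2))
print(ray(c,[[280,210]]))
E
```

```text
[0.52895377 0.20147739 0.29996916] [[-0.999 -0.046 -0.001]
 [-0.046  0.999  0.   ]
 [ 0.001  0.    -1.   ]] [ 0.14788805 -0.1565561  -0.68158994] [-0.66  0.26  0.23  1.78 -0.06  1.12  1.21]
(array([0.46148157, 0.19696335, 0.42070677]), array([[ 0.25582452,  0.02150463, -0.96658193]]))
```

View pics/w1.png

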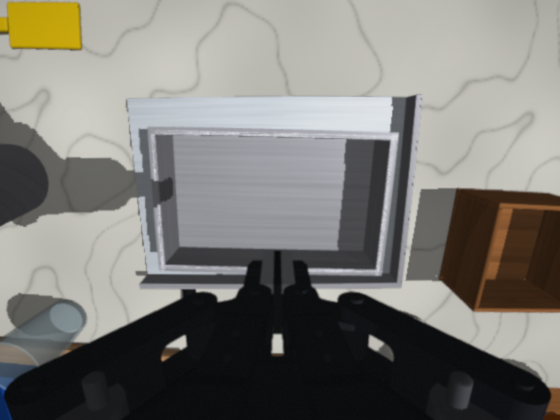

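```bash
python3 - <<'E'
from h import *
c=cam('wrist')
Q=plane(c,[(149,129),(398,134),(381,275),(158,272)],.075)
print('pan',Q.round(4).tolist(),np.linalg.norm(Q-np.roll(Q,-1,0),axis=1).round(3),Q.mean(0))
yaw=lambda v:np.degrees(np.arctan2(v[1],v[0]))
print('pan yaw',yaw(Q[2]+Q[3]-Q[0]-Q[1]),yaw(Q[1]+Q[2]-Q[0]-Q[3])-90)
A=plane(c,[(127,98),(396,97)],.01);B=plane(c,[(421,96),(404,287),(141,284)],.04)
print('plate',A.round(4).tolist(),B.round(4).tolist(),yaw(A[1]-A[0])-90,yaw(B[1]-B[2])-90)
E
```

```text
pan [[0.4683, 0.0599, 0.075], [0.4616, 0.3294, 0.075], [0.6292, 0.333, 0.075], [0.6374, 0.0604, 0.075]] [0.27  0.168 0.273 0.169] [0.54909509 0.19567448 0.075     ]
pan yaw 0.694715433486802 1.5752468988179373
plate [[0.4323, 0.0076, 0.01], [0.4166, 0.3455, 0.01]] [[0.4169, 0.3642, 0.04], [0.6631, 0.3812, 0.04], [0.6746, 0.0217, 0.04]] 2.6572400746024556 1.8290400775079547
```

```bash
python3 - <<'E'
from h import *
plan([((0.585,0.197,0.10),down(92.6)),((0.585,0.197,0.055),None),((0.635,0.199,.055),None)],-1,step=50)
E
```

```text
5 rows -> [0.585 0.197 0.1  ]
-1, -11.2, -1.5, 40, 0, -0, 0, -1, -11.2, -1.5, 40, 0, -0, 0, -1, -11.2, -1.5, 40, 0, -0, 0, -1, -11.2, -1.5, 40, 0, -0, 0, -1, -11.3, -1.5, 39.9, 0, -0, 0
1 rows -> [0.585 0.197 0.055]
-1, -0, -0, 45, 0, 0, 0
2 rows -> [0.635 0.199 0.055]
-1, -25, -0.2, -0, 0, 0, 0, -1, -25.1, -0.2, -0, 0, 0, 0
```

>>> drive_tool(series=[-1,-11,-1.5,40,0,0,0,-1,-11,-1.5,40,0,0,0,-1,-11,-1.5,40,0,0,0,-1,-11,-1.5,40,0,0,0,-1,-12,-1.5,40,0,0,0,-1,0,0,45,0,0,0,-1,-10,0,0,0,0,0,-1,-10,0,0,0,0,0,-1,-8,0,0,0,0,0,-1,-8,0,0,0,0,0,-1,-6,0,0,0,0,0,-1,-4,0,0,0,0,0])

```text
t: 3.3
eef_pos: [0.632, 0.1973, 0.0556]
tool_rot: [-0.0, -0.022, 1.0, 0.0]
contact_force: [-6.8, 0.4, 4.6]
gripper_width: -0.0
```

>>> drive_tool(series=[-1,-4,0,0,0,0,0,-1,-3,0,0,0,0,0,-1,-3,0,0,0,0,0,-1,0,0,0,0,0,0])

```text
t: 3.8
eef_pos: [0.6422, 0.1977, 0.0555]
tool_rot: [0.0, -0.022, 1.0, 0.0]
contact_force: [-4.6, 0.2, 2.8]
gripper_width: -0.003
```

>>> drive_tool(series=[-1,-3,0,0,0,0,0,-1,-3,0,0,0,0,0,-1,0,0,0,0,0,0])

```text
t: 4.18
eef_pos: [0.6481, 0.198, 0.0555]
tool_rot: [0.0, -0.022, 1.0, 0.0]
contact_force: [-4.2, -0.4, 3.5]
gripper_width: -0.001
```

>>> drive_tool(series=[-1,-2,0,0,0,0,0,-1,-2,0,0,0,0,0,-1,0,0,0,0,0,0])

```text
t: 4.55
eef_pos: [0.6502, 0.1981, 0.0553]
tool_rot: [-0.002, -0.022, 1.0, -0.0]
contact_force: [-10.8, -0.9, 8.2]
gripper_width: -0.002
```

>>> drive_tool(series=[-1,-2,0,0,0,0,0,-1,-2,0,0,0,0,0,-1,0,0,0,0,0,0])

```text
t: 4.92
eef_pos: [0.6515, 0.1982, 0.0551]
tool_rot: [-0.005, -0.022, 1.0, -0.0]
contact_force: [-19.6, -1.3, 15.0]
gripper_width: -0.002
```

>>> drive_tool(series=[-1,20,20,0,0,0,0,-1,25,25,0,0,0,0,-1,22,30,0,0,0,0,-1,0,15,0,0,0,0,-1,0,10,0,0,0,0,-1,0,10,0,0,0,0,-1,0,8,0,0,0,0,-1,0,8,0,0,0,0,-1,0,6,0,0,0,0,-1,0,0,0,0,0,0])

```text
t: 6.18
eef_pos: [0.5848, 0.3254, 0.0556]
tool_rot: [0.001, -0.021, 1.0, -0.001]
contact_force: [0.6, -4.4, 2.4]
gripper_width: -0.002
```

```bash
python3 - <<'E'
from h import *
a=cam('wrist');cv2.imwrite('pics/w2.png',a['pixels']);s,p,r=st();print(p,s['contact_force'])
E
```

```text
[0.58482696 0.32548145 0.05556718] [ 2.52365036 -4.37055545  2.46180723]
```

View pics/w2.png

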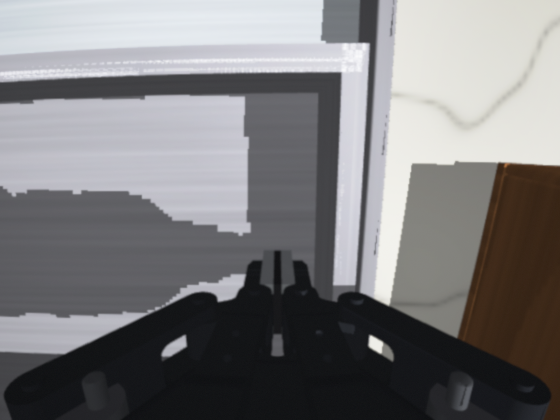

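The wrist view shows the left pan wall at u≈345 nearly parallel to the rail at u≈375, with a gap left. I'll keep pushing.

>>> drive_tool(series=[-1,0,5,0,0,0,0,-1,0,4,0,0,0,0,-1,0,3,0,0,0,0,-1,0,0,0,0,0,0])

```text
t: 6.72
eef_pos: [0.5836, 0.3377, 0.0555]
tool_rot: [0.0, -0.021, 1.0, -0.001]
contact_force: [0.6, -6.0, 3.2]
gripper_width: -0.001
```

>>> drive_tool(series=[-1,0,3,0,0,0,0,-1,0,3,0,0,0,0,-1,0,0,0,0,0,0])

```text
t: 7.1
eef_pos: [0.5835, 0.3408, 0.0555]
tool_rot: [-0.0, -0.02, 1.0, -0.002]
contact_force: [0.1, -10.4, 7.4]
gripper_width: 0.001
```

>>> drive_tool(series=[-1,0,3,0,0,0,0,-1,0,2,0,0,0,0,-1,0,0,0,0,0,0])

```text
t: 7.48
eef_pos: [0.5834, 0.341, 0.0554]
tool_rot: [-0.001, -0.019, 1.0, -0.005]
contact_force: [-3.0, -21.3, 13.7]
gripper_width: -0.001
```

>>> drive_tool(series=[-1,0,-20,0,0,0,0,-1,-5,-50,0,0,0,0,-1,-15,-50,0,0,0,0,-1,-25,0,0,0,0,0,-1,-12,0,0,0,0,0,-1,-4,0,0,0,0,0,-1,-3,0,0,0,0,0,-1,-3,0,0,0,0,0,-1,0,0,0,0,0,0])

```text
t: 8.6
eef_pos: [0.6476, 0.2353, 0.0527]
tool_rot: [-0.006, -0.024, 1.0, -0.0]
contact_force: [-13.2, -0.2, 2.8]
gripper_width: 0.005
```

>>> drive_tool(series=[-1,-3,0,0,0,0,0,-1,-2,0,0,0,0,0,-1,0,0,0,0,0,0])

```text
t: 8.98
eef_pos: [0.6496, 0.2355, 0.0526]
tool_rot: [-0.01, -0.024, 1.0, -0.001]
contact_force: [-22.7, -1.5, 9.0]
gripper_width: 0.001
```

>>> drive_tool(series=[-1,20,0,0,0,0,0,-1,15,0,0,0,0,0,-1,15,0,-50,0,0,0,-1,10,0,-50,0,0,0,-1,10,0,-50,0,0,0,-1,20,0,-30,0,0,0,-1,20,0,0,0,0,0,-1,0,0,0,0,0,0])

```text
t: 9.98
eef_pos: [0.5479, 0.2302, 0.2357]
tool_rot: [-0.0, -0.024, 1.0, 0.001]
contact_force: [-0.2, -0.2, 0.8]
gripper_width: 0.003
```

```bash
python3 - <<'E'
from h import *
a=cam('wrist');cv2.imwrite('pics/w3.png',a['pixels']);s,p,r=st();print(p,s['contact_force'],r.as_matrix().round(3))
E
```

```text
[0.54879393 0.22987384 0.23534594] [ 0.45271669  0.20598893 -0.00084753] [[-0.999 -0.047  0.   ]
 [-0.047  0.999  0.001]
 [-0.     0.001 -1.   ]]
```

View pics/w3.png

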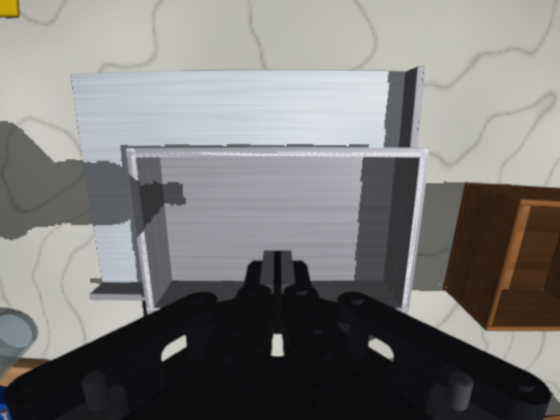

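The pan now covers both rails in the view, with its near rim corners at about (127,149) and (427,150). I'll check that numerically and plan the jar moves.

```bash
python3 - <<'E'
from h import *
c=cam('wrist')
yaw=lambda v:np.degrees(np.arctan2(v[1],v[0]))
Q=plane(c,[(127,149),(427,150)],.075);A=plane(c,[(73,74),(387,73)],.01);B=plane(c,[(424,67)],.04)
print(Q,yaw(Q[1]-Q[0])-90);print(A,yaw(A[1]-A[0])-90);print(B)
t=np.radians(yaw(A[1]-A[0])-90);M=np.array([[np.cos(t),-np.sin(t)],[np.sin(t),np.cos(t)]])
pc=A[0][:2]+M@[.125,.18]
print('plate c',pc,'pan corners in plate',((Q[:,:2]-pc)@M).round(4))
# jars from side+top
for n in('top','side'):
    k=cam(n)
    print(n,proj(k,[(0.430,-0.333,.052),(0.485,-.413,.052),(.58,.23,.01)]).round(1).tolist())
plan([((0.50,0.0,0.28),None),((0.40,-.30,.28),down(45))],1)
E
```

```text
[[0.50510229 0.09313856 0.075     ]
 [0.49372617 0.36158019 0.075     ]] 2.426651122189355
[[0.43394074 0.00865254 0.01      ]
 [0.42039947 0.33808151 0.01      ]] 2.3538345179132563
[[0.4178912  0.36337923 0.04      ]]
plate c [0.55144256 0.19363449] pan corners in plate [[-0.0504 -0.0985]
 [-0.0508  0.1702]]
top [[375.4, 239.7], [401.9, 220.9], [186.3, 192.7]]
side [[313.7, 345.2], [359.4, 366.2], [264.3, 183.6]]
4 rows -> [ 0.5  -0.    0.28]
1, 15, -56.6, -11.3, 0, 0, 0, 1, 15, -56.6, -11.3, 0, 0, 0, 1, 15, -56.6, -11.2, 0, 0, 0, 1, 15.1, -56.7, -11.3, 0, 0, 0
6 rows -> [ 0.4  -0.3   0.28]
1, 18.9, -49.2, 0, -0, -0, 0.138, 1, 11.9, -51.3, 0, -0, -0, 0.138, 1, 4.8, -52.5, 0, -0, -0, 0.138, 1, -2.5, -52.6, 0, -0, -0, 0.138, 1, -9.8, -51.8, 0.1, -0, -0, 0.138, 1, -16.8, -50, 0, -0, -0, 0.138
```

```bash
python3 - <<'E'
from h import *
plan([((0.42,-.30,.27),down(34.5))],1)
E
```

```text
10 rows -> [ 0.42 -0.3   0.27]
1, 15.3, -52.3, -3.5, -0, -0, 0.101, 1, 10, -53.5, -3.5, -0, -0, 0.101, 1, 4.5, -54.3, -3.5, -0, -0, 0.101, 1, -0.9, -54.5, -3.5, -0, -0, 0.101, 1, -6.4, -54.1, -3.5, -0, -0, 0.101, 1, -11.9, -53.1, -3.5, -0, -0, 0.101, 1, -17.2, -51.7, -3.5, -0, -0, 0.101, 1, -22.3, -49.7, -3.5, -0, -0, 0.101, 1, -27.1, -47.2, -3.5, -0, -0, 0.101, 1, -31.8, -44.2, -3.5, -0, -0, 0.101
```

>>> drive_tool(series=[1,15,-52,-3.5,0,0,0.101,1,10,-53.5,-3.5,0,0,0.101,1,4.5,-54,-3.5,0,0,0.101,1,-1,-54.5,-3.5,0,0,0.101,1,-6.5,-54,-3.5,0,0,0.101,1,-12,-53,-3.5,0,0,0.101,1,-17,-52,-3.5,0,0,0.101,1,-22,-50,-3.5,0,0,0.101,1,-27,-47,-3.5,0,0,0.101,1,-32,-44,-3.5,0,0,0.101,1,0,0,0,0,0,0,1,0,0,0,0,0,0])

```text
t: 11.68
eef_pos: [0.4201, -0.2993, 0.2699]
tool_rot: [-0.0, 0.464, 0.886, -0.0]
contact_force: [1.0, 0.5, -1.0]
gripper_width: 0.999
```

```bash
python3 - <<'E'
from h import *
c=cam('wrist');s,p,r=st();print(p,np.degrees(np.arctan2(r.as_matrix()[1,1],r.as_matrix()[0,1])),s['q'].round(2))
print(proj(c,[(0.430,-0.333,.052),(0.485,-.413,.052)]))
b=cam('side')
im=np.hstack([c['pixels'],cv2.resize(b['pixels'][130:410,200:400],(300,420))]);cv2.imwrite('pics/w4.png',cv2.resize(im,None,fx=.92,fy=.92))
E
```

```text
[ 0.42034956 -0.29854515  0.26983983] 34.77705041922512 [-0.09  0.23  0.7   1.95 -0.17  1.03  1.28]
[[268.10811258 219.33260972]
 [268.57783894 295.83253171]]
```

View pics/w4.png

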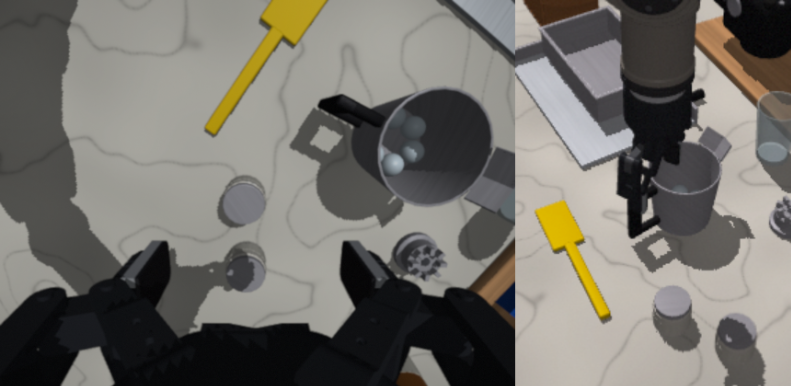

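Jar lids appear at wrist pixels (264,221) and (266,295), within 4 px of the prediction. Next I'll refine the positions and plan the first grasp.

```bash
python3 - <<'E'
from h import *
c=cam('wrist')
J=plane(c,[(264,221),(266,295)],.052);print(J)
a=J[0]
plan([((a[0],a[1],.12),down(34.5)),((a[0],a[1],.034),None)],1,step=55)
E
```

```text
[[ 0.4278066  -0.33607405  0.052     ]
 [ 0.48247517 -0.41250355  0.052     ]]
3 rows -> [ 0.4278 -0.336   0.12  ]
1, -11.8, -5.2, 50, 0, -0, 0.002, 1, -11.8, -5.2, 50, 0, -0, 0.002, 1, -11.8, -5.1, 49.9, 0, -0, 0.002
2 rows -> [ 0.4278 -0.3361  0.034 ]
1, -0.1, -0, 43, 0, 0, 0, 1, -0, -0, 43, 0, 0, 0
```

>>> drive_tool(series=[1,-12,-5,50,0,0,0,1,-12,-5,50,0,0,0,1,-12,-5,50,0,0,0,1,0,0,43,0,0,0,1,0,0,43,0,0,0,-1,0,0,0,0,0,0,-1,0,0,0,0,0,0,-1,0,0,0,0,0,0,-1,0,0,0,0,0,0,-1,0,0,0,0,0,0,-1,0,0,-30,0,0,0,-1,0,0,-50,0,0,0], force=40)

```text
t: 13.32
eef_pos: [0.4269, -0.3369, 0.1141]
tool_rot: [-0.002, 0.464, 0.886, -0.0]
contact_force: [1.4, -1.0, -0.9]
gripper_width: 0.639
```

```bash
python3 - <<'E'
from h import *
s,p,r=st();print(p,s['contact_force'],s['gripper_width'])
# pan frame
t=np.radians(2.5);M=np.array([[np.cos(t),-np.sin(t)],[np.sin(t),np.cos(t)]]);C=np.array([.584,.231])
for l in [(38,62),(-38,62)]:
    print((C+M@(np.array(l)/1000)).round(4))
w=C+M@[.038,.062]
plan([((0.50,-.05,.26),None),((w[0],w[1],.20),down(92.5)),((w[0],w[1],.052),None)],-1,step=55)
E
```

```text
[ 0.42687968 -0.33692828  0.11412236] [ 1.41701346 -1.01119866 -0.88261282] 0.6391929351879561
[0.6193 0.2946]
[0.5433 0.2913]
7 rows -> [ 0.5  -0.05  0.26]
-1, 27.8, 31.9, -20.8, 0, 0, 0, -1, 27.8, 31.9, -20.8, 0, 0, 0, -1, 27.9, 31.9, -20.8, 0, 0, 0, -1, 27.8, 31.8, -20.8, 0, 0, 0, -1, 27.9, 31.9, -20.8, 0, 0, 0, -1, 27.8, 31.8, -20.8, 0, 0, 0, -1, 27.9, 31.9, -20.8, 0, 0, 0
7 rows -> [0.6193 0.2946 0.2   ]
-1, 30.8, 42, 8.6, 0, -0.001, -0.144, -1, 24.4, 46, 8.6, 0, -0.001, -0.144, -1, 17.6, 49, 8.5, 0, -0.001, -0.144, -1, 10.4, 51.1, 8.5, 0, -0.001, -0.144, -1, 2.9, 52, 8.5, 0, -0.001, -0.144, -1, -4.6, 51.9, 8.5, 0, -0.001, -0.144, -1, -11.9, 50.7, 8.6, 0, -0.001, -0.144
3 rows -> [0.6193 0.2946 0.052 ]
-1, 0.1, 0.1, 49.3, 0, 0, 0, -1, 0.2, 0.1, 49.3, 0, 0, 0, -1, 0.1, 0, 49.4, 0, 0, 0
```

>>> drive_tool(series=[-1,28,32,-36,0,0,0,-1,28,32,-36,0,0,0,-1,28,32,-36,0,0,0,-1,28,32,-20,0,0,0,-1,28,32,-18,0,0,0,-1,28,32,0,0,0,0,-1,28,32,0,0,0,0])

```text
t: 14.2
eef_pos: [0.5007, -0.0478, 0.2607]
tool_rot: [0.0, 0.464, 0.886, 0.001]
contact_force: [1.1, -0.5, -0.9]
gripper_width: 0.642
```

>>> drive_tool(series=[-1,31,42,8.5,0,0,-0.144,-1,24.5,46,8.5,0,0,-0.144,-1,17.5,49,8.5,0,0,-0.144,-1,10.5,51,8.5,0,0,-0.144,-1,3,52,8.5,0,0,-0.144,-1,-4.5,52,8.5,0,0,-0.144,-1,-12,50.5,8.5,0,0,-0.144,-1,0,0,0,0,0,0])

```text
t: 15.2
eef_pos: [0.6184, 0.3011, 0.1991]
tool_rot: [-0.001, -0.025, 1.0, 0.001]
contact_force: [-0.4, -0.8, -1.8]
gripper_width: 0.644
```

```bash
cat > pc.py <<'E'
# pan check: rim near-corner and edges predicted vs. pictures
from h import *
t=np.radians(2.5);M=np.array([[np.cos(t),-np.sin(t)],[np.sin(t),np.cos(t)]]);C=np.array([.584,.231])
def w(l,z): return np.r_[C+M@(np.array(l)/1000),z]
E
python3 - <<'E'
from pc import *
s,p,r=st();print(p,s['contact_force'],s['gripper_width'])
a=cam('top');b=cam('side')
print(proj(a,[w(l,.075) for l in[(-81,-132.5),(-81,132.5),(81,132.5),(81,-132.5)]]).round(1).tolist())
A=cv2.resize(a['pixels'][140:260,120:280],(640,480),interpolation=cv2.INTER_CUBIC)
cv2.imwrite('pics/t5.png',A)
x=w((38,62),0)
plan([((x[0],x[1],.053),down(92.5))],-1,step=50)
E
```

```text
[0.61844006 0.30113283 0.19908327] [-0.38761079 -0.76137    -1.82751615] 0.6442670001012886
[[228.9, 212.8], [136.8, 217.2], [135.9, 162.3], [226.8, 158.3]]
3 rows -> [0.6193 0.2946 0.053 ]
-1, -0, -0.1, 49, -0, -0, -0.001, -1, -0, -0.2, 49.1, -0, -0, -0.001, -1, -0.1, -0.1, 49, -0, -0, -0.001
```

View pics/t5.png

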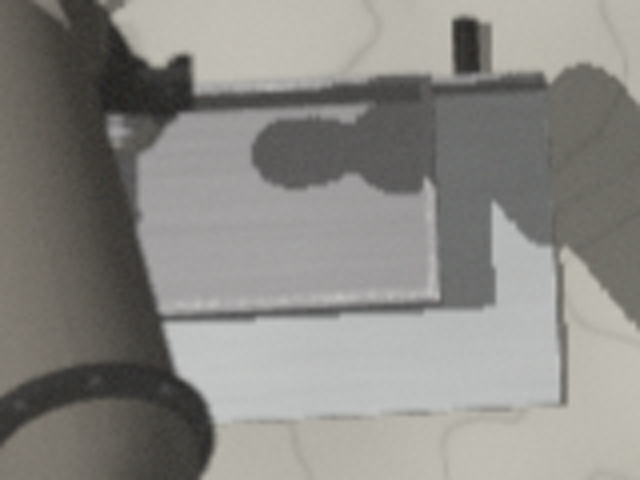

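The near-right rim corner is at full-frame (229.7,215) and the far-right one at (227.5,159.5), so the pan is 2–4 mm nearer than my model. I'll shift the placement by that much.

>>> drive_tool(series=[-1,3,-2,49,0,0,0,-1,0,0,49,0,0,0,-1,0,0,35,0,0,0,-1,0,0,11,0,0,0,-1,0,0,0,0,0,0])

```text
t: 15.92
eef_pos: [0.6171, 0.2923, 0.0573]
tool_rot: [0.0, -0.02, 1.0, -0.0]
contact_force: [-0.3, -0.5, -1.2]
gripper_width: 0.638
```

>>> drive_tool(series=[-1,0,0,6,0,0,0,-1,0,0,2,0,0,0,-1,0,0,1,0,0,0,-1,0,0,0,0,0,0])

```text
t: 16.42
eef_pos: [0.6173, 0.2936, 0.0494]
tool_rot: [0.001, -0.021, 1.0, 0.0]
contact_force: [-2.4, -0.7, 6.2]
gripper_width: 0.643
```

Force of 6 N upward, so it has touched down. Next I'll release it and go up.

>>> drive_tool(series=[0.56,0,0,0,0,0,0,0.56,0,0,0,0,0,0,0.56,0,0,0,0,0,0,0.56,0,0,-25,0,0,0,0.56,0,0,-50,0,0,0,0.56,0,0,-50,0,0,0,1,10,-50,-30,0,0,0.1,1,10,-50,-30,0,0,0.1,1,0,0,0,0,0,0])

```text
t: 17.55
eef_pos: [0.5975, 0.1883, 0.236]
tool_rot: [0.002, 0.083, 0.997, 0.0]
contact_force: [0.1, 0.1, -0.4]
gripper_width: 0.999
```

```bash
python3 - <<'E'
from pc import *
plan([((.45,-.36,.23),down(34.5))],1)
E
```

```text
10 rows -> [ 0.45 -0.36  0.23]
1, 5.5, -56.5, 0.5, 0, 0, 0.08, 1, 0.9, -56.8, 0.5, 0, 0, 0.08, 1, -3.6, -56.7, 0.5, 0, 0, 0.08, 1, -8.1, -56.2, 0.5, 0, 0, 0.08, 1, -12.6, -55.4, 0.6, 0, 0, 0.08, 1, -16.9, -54.2, 0.5, 0, 0, 0.08, 1, -21.2, -52.6, 0.6, 0, 0, 0.08, 1, -25.4, -50.8, 0.5, 0, 0, 0.08, 1, -29.3, -48.6, 0.6, 0, 0, 0.08, 1, -33.2, -46, 0.5, 0, 0, 0.08
```

>>> drive_tool(series=[1,5.5,-56.5,0,0,0,0.08,1,1,-57,0,0,0,0.08,1,-3.5,-56.5,0,0,0,0.08,1,-8,-56,0,0,0,0.08,1,-12.5,-55.5,0,0,0,0.08,1,-17,-54,0,0,0,0.08,1,-21,-52.5,0,0,0,0.08,1,-25.5,-51,0,0,0,0.08,1,-29.5,-48.5,0,0,0,0.08,1,-33,-46,0,0,0,0.08,1,0,0,0,0,0,0,1,0,0,0,0,0,0])

```text
t: 19.05
eef_pos: [0.4535, -0.3545, 0.2322]
tool_rot: [-0.0, 0.46, 0.888, 0.0]
contact_force: [0.4, 0.4, 0.1]
gripper_width: 0.998
```

```bash
python3 - <<'E'
from pc import *
c=cam('wrist');b=cam('side');a=cam('top')
s,p,r=st();print(p,s['gripper_width'])
print('pred jar in wrist',proj(c,[(0.4825,-.4125,.052)]),'side',proj(b,[(0.4825,-.4125,.052)]))
def lid(c,uv,z,hw=22):
    u,v=np.round(uv).astype(int);g=c['pixels'];return g[max(0,v-hw):v+hw,max(0,u-hw):u+hw]
im=np.hstack([c['pixels'][:,100:460],cv2.resize(b['pixels'][130:410,180:420],(360,420))]);cv2.imwrite('pics/w6.png',im)
plan([((.4825,-.4125,.12),down(34.5)),((.4825,-.4125,.034),None)],1)
E
```

```text
[ 0.45400943 -0.3535545   0.23245612] 1.0018133075310913
pred jar in wrist [[268.52796526 258.14571167]] side [[358.10831108 366.47749399]]
3 rows -> [ 0.4825 -0.4125  0.12  ]
1, -21.6, -3.6, 37.5, 0, -0, 0.005, 1, -21.6, -3.5, 37.4, 0, -0, 0.005, 1, -21.5, -3.5, 37.5, 0, -0, 0.005
2 rows -> [ 0.4825 -0.4125  0.034 ]
1, -0, -0, 43, 0, 0, 0, 1, -0.1, -0, 43, 0, 0, 0
```

View pics/w6.png

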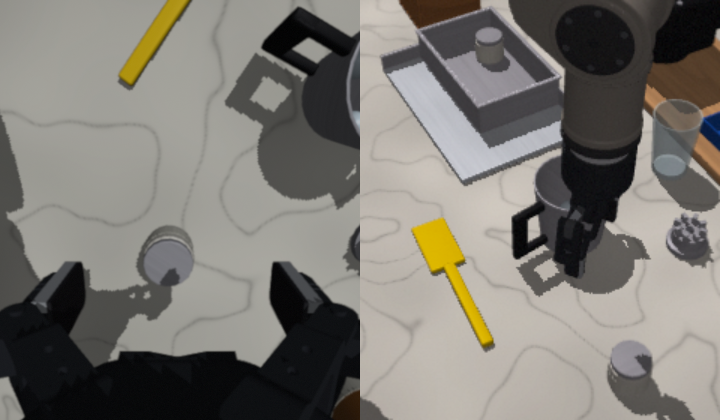

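The first jar stands in the pan (side inset at 488,40). The second lid is at wrist (268,263), 5 px from the prediction, so I'll grasp with a small forward correction.

>>> drive_tool(series=[1,-22,-3.5,37.5,0,0,0,1,-22,-3.5,37.5,0,0,0,1,-23,-3.5,37.5,0,0,0,1,0,0,43,0,0,0,1,0,0,43,0,0,0,-1,0,0,0,0,0,0,-1,0,0,0,0,0,0,-1,0,0,0,0,0,0,-1,0,0,0,0,0,0,-1,0,0,0,0,0,0,-1,0,0,-30,0,0,0,-1,0,0,-50,0,0,0], force=40)

```text
t: 20.7
eef_pos: [0.4819, -0.4152, 0.1137]
tool_rot: [-0.002, 0.461, 0.888, 0.0]
contact_force: [0.8, -0.5, -1.4]
gripper_width: 0.642
```

```bash
sed -i 's/C=np.array.*/C=np.array([.581,.229])/' pc.py; python3 - <<'E'
from pc import *
s,p,r=st();print(p,s['contact_force'],s['gripper_width'])
x=w((-38,62),0);print(x)
plan([((0.51,-.20,.26),None),((0.50,-.05,.26),None),((x[0],x[1],.20),down(92.5)),((x[0],x[1],.052),None)],-1,step=55)
E
```

```text
[ 0.48189544 -0.41516144  0.11370864] [ 0.75222741 -0.45267503 -1.39119719] 0.642410488806489
[0.54033177 0.28928345 0.        ]
5 rows -> [ 0.51 -0.2   0.26]
-1, 32.1, 29.3, -29.2, 0, 0, 0, -1, 32.1, 29.3, -29.2, 0, 0, 0, -1, 32, 29.3, -29.2, 0, 0, 0, -1, 32.1, 29.3, -29.2, 0, 0, 0, -1, 32, 29.4, -29.1, 0, 0, 0
3 rows -> [ 0.5  -0.05  0.26]
-1, 42.8, 26, 0.1, 0, 0, 0, -1, 42.8, 26.1, 0.1, 0, 0, 0, -1, 42.9, 26, 0.1, 0, 0, 0
7 rows -> [0.5403 0.2893 0.2   ]
-1, 36.3, 32.6, 8.7, 0, -0.001, -0.143, -1, 31.3, 37.5, 8.6, 0, -0.001, -0.143, -1, 25.6, 41.5, 8.6, 0, -0.001, -0.143, -1, 19.5, 44.8, 8.6, 0, -0.001, -0.143, -1, 12.9, 47.1, 8.6, 0, -0.001, -0.143, -1, 6.1, 48.4, 8.5, 0, -0.001, -0.143, -1, -0.9, 48.8, 8.5, 0, -0.001, -0.143
3 rows -> [0.5403 0.2893 0.052 ]
-1, 0.1, 0, 49.3, 0, 0, 0, -1, 0.2, 0, 49.4, 0, 0, 0, -1, 0.1, 0.1, 49.3, 0, 0, 0
```

>>> drive_tool(series=[-1,32,29,-40,0,0,0,-1,32,29.5,-40,0,0,0,-1,32,29.5,-36,0,0,0,-1,32,29.5,-30,0,0,0,-1,32,29.5,0,0,0,0,-1,43,26,0,0,0,0,-1,43,26,0,0,0,0,-1,43,26,0,0,0,0])

```text
t: 21.7
eef_pos: [0.5001, -0.0489, 0.2605]
tool_rot: [0.0, 0.461, 0.887, 0.0]
contact_force: [0.6, 0.5, -1.0]
gripper_width: 0.649
```

>>> drive_tool(series=[-1,36.5,32.5,8.6,0,0,-0.143,-1,31.5,37.5,8.6,0,0,-0.143,-1,25.5,41.5,8.6,0,0,-0.143,-1,19.5,45,8.6,0,0,-0.143,-1,13,47,8.6,0,0,-0.143,-1,6,48.5,8.6,0,0,-0.143,-1,-1,49,8.6,0,0,-0.143,-1,0,0,0,0,0,0])

```text
t: 22.7
eef_pos: [0.5396, 0.2945, 0.199]
tool_rot: [-0.001, -0.026, 1.0, 0.001]
contact_force: [0.4, -0.6, -1.2]
gripper_width: 0.642
```

```bash
python3 - <<'E'
from pc import *
s,p,r=st();print(p,s['contact_force'],s['gripper_width'])
c=cam('wrist');b=cam('side')
im=np.hstack([c['pixels'][:,60:500],cv2.resize(b['pixels'][110:320,160:320],(320,420))]);cv2.imwrite('pics/w7.png',im)
x=w((-38,62),0)
plan([((x[0],x[1],.052),down(92.5))],-1,step=50)
E
```

```text
[0.53955965 0.29445898 0.19900491] [ 0.35764605 -0.59325856 -1.2045564 ] 0.6419795814050205
3 rows -> [0.5403 0.2893 0.052 ]
-1, 0.1, 0.1, 49.3, -0, -0, -0, -1, 0.1, 0.1, 49.2, -0, -0, -0, -1, 0.2, 0.1, 49.3, -0, -0, -0
```

View pics/w7.png

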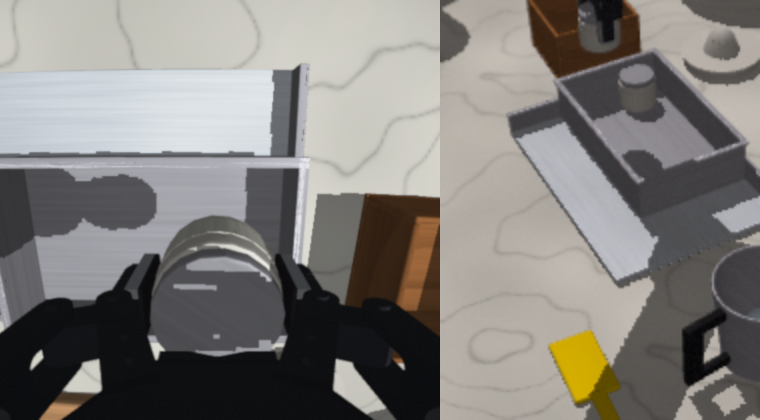

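The pan is still home with the first jar standing in it and the second held above. I'll lower it.

>>> drive_tool(series=[-1,0,0,49,0,0,0,-1,0,0,49,0,0,0,-1,0,0,38,0,0,0,-1,0,0,10,0,0,0,-1,0,0,3,0,0,0,-1,0,0,0,0,0,0])

```text
t: 23.55
eef_pos: [0.5421, 0.2896, 0.0527]
tool_rot: [0.001, -0.021, 1.0, 0.001]
contact_force: [0.5, 0.6, -1.1]
gripper_width: 0.64
```

>>> drive_tool(series=[-1,0,0,2,0,0,0,-1,0,0,2,0,0,0,-1,0,0,0,0,0,0])

```text
t: 23.92
eef_pos: [0.5418, 0.29, 0.0494]
tool_rot: [0.001, -0.022, 1.0, 0.001]
contact_force: [-3.6, -1.4, 12.9]
gripper_width: 0.643
```

>>> drive_tool(series=[0.56,0,0,0,0,0,0,0.56,0,0,0,0,0,0,0.56,0,0,0,0,0,0,0.56,0,0,-25,0,0,0,0.56,0,0,-50,0,0,0,0.56,0,0,-50,0,0,0,1,0,-50,-30,0.1,0,0.1,1,0,-50,-30,0.1,0,0.1,1,0,0,0,0,0.1,0.1,1,0,0,0,0,0,0])

```text
t: 25.18
eef_pos: [0.5413, 0.1922, 0.2369]
tool_rot: [-0.042, 0.133, 0.986, -0.095]
contact_force: [-0.2, 0.8, -0.8]
gripper_width: 1.002
```

```bash
cat > fk.py <<'E'
from h import *
import itertools
from scipy.optimize import least_squares
def fk(q,s,o1,o7,h,L1,L2,L3,a1=0,a2=0,a3=0):
    rz=lambda t:R.from_euler('z',t);ry=lambda t:R.from_euler('y',t)
    r=rz(s[0]*q[0]+o1)*ry(q[1]);p=np.array([0,0,h])+r.apply([0,0,L1])
    r=r*rz(s[1]*q[2]);p=p+r.apply([a1,0,0]);r=r*ry(q[3]);p=p+r.apply([a2,0,L2])
    r=r*rz(s[2]*q[4])*ry(q[5]);p=p+r.apply([a3,0,L3])
    return p,r*rz(s[3]*q[6]+o7)
E
cat > fit.py <<'E'
from fk import *
D=[([-1.43309598,.47771358,.0223468,1.55631741,-.01148908,1.10930692,-.08309423],[.16414,.65424,.25244],[-3.5e-5,.122577,.992459,-8e-4])]
y=lambda a:[0,np.cos(np.radians(a/2+45)),np.sin(np.radians(a/2+45)),0]
def qd(a): 
    q=down(a).as_quat();return [q[3],q[0],q[1],q[2]]
D.append(([-.66,.26,.23,1.78,-.06,1.12,1.21],[.529,.2015,.29997],qd(92.64)))
D.append(([-.09,.23,.7,1.95,-.17,1.03,1.28],[.42035,-.29855,.26984],qd(34.777)))
s,p,r=st();q=r.as_quat();D.append((list(s['q']),list(p),[q[3],q[0],q[1],q[2]]));print(D[-1])
best=[]
for sg in itertools.product([1,-1],repeat=4):
  for o7 in (0,1.57,3.14,-1.57):
    def f(x):
        e=[]
        for q,p,w in D:
            P,Rr=fk(q,sg,*x);e+=list((P-p));e+=list(.3*(Rr.inv()*R.from_quat([w[1],w[2],w[3],w[0]])).as_rotvec())
        return e
    g=least_squares(f,[-.1,o7,.35,.4,.4,.25,0,0,0]);best.append((g.cost,sg,g.x.round(4).tolist()))
best.sort(key=lambda b:b[0]);print(*best[:3],sep='\n')
E
python3 fit.py
```

```text
([np.float64(-0.8893650685382853), np.float64(0.4537666547208893), np.float64(0.5229447863687321), np.float64(1.7329226390615888), np.float64(-0.105987801425778), np.float64(1.1821022848938387), np.float64(0.9585745330495163)], [np.float64(0.541341427988816), np.float64(0.19218727211387), np.float64(0.23692404806170578)], [np.float64(-0.04178929058148906), np.float64(0.13311851134394398), np.float64(0.9856076169841697), np.float64(-0.09545020939240674)])
(np.float64(5.4372771646859034e-05), (-1, -1, -1, -1), [-0.0952, 1.4737, 0.2924, 0.501, 0.4853, 0.262, 0.0399, -0.0139, 0.0323])
(np.float64(5.437277164685979e-05), (-1, -1, -1, -1), [-0.0952, 1.4737, 0.2924, 0.501, 0.4853, 0.262, 0.0399, -0.0139, 0.0323])
(np.float64(5.4372771646895484e-05), (-1, -1, -1, -1), [-0.0952, 1.4737, 0.2924, 0.501, 0.4853, 0.262, 0.0399, -0.0139, 0.0323])
```

```bash
cat > ik.py <<'E'
from fk import *
from pc import w
PAR=[-0.0952,1.4737,.2924,.501,.4853,.262,.0399,-.0139,.0323]
lo=np.array([-2.96,-.34,-1.41,.24,-1.37,.17,-2.96]);hi=np.array([2.96,2.1,1.46,2.44,4.51,1.92,2.96])
def ik(P,Rt,q):
    def f(x):
        p,r=fk(x,(-1,)*4,*PAR);return np.r_[(p-P)*10,(r.inv()*Rt).as_rotvec()*3,.02*(x-q)]
    g=least_squares(f,np.clip(q,lo+1e-3,hi-1e-3),bounds=(lo,hi));p,r=fk(g.x,(-1,)*4,*PAR)
    return g.x,np.linalg.norm(p-P)*1000,np.degrees((r.inv()*Rt).magnitude())
def tool(head,s,flip):  # jug level; heading deg, slant deg
    y0=np.radians(head+90);R0=down(head+90)      # tool z down, y along jug y
    r=R.from_rotvec(np.radians(-s)*np.array([np.cos(y0),np.sin(y0),0]))*R0
    return r*R.from_euler('z',np.pi) if flip else r
def tilt(head,th): 
    y0=np.radians(head+90);return R.from_rotvec(np.radians(th)*np.array([np.cos(y0),np.sin(y0),0]))
LIP=np.array([.081,0,.133]);HAN=np.array([-.098,0,.065])
def level(head): return R.from_euler('z',np.radians(head))
def pose(head,th,lip,s,flip):
    Rj=tilt(head,th)*level(head); o=lip-Rj.apply(LIP); r=tilt(head,th)*tool(head,s,flip)
    return o+Rj.apply(HAN)-r.apply([0,0,.003]),r
E
cat > feas.py <<'E'
from ik import *
q0=np.array(st()[0]['q']);J=np.array([.539,-.169,0]);h0=5
for flip in(0,1):
  for s in(15,30,45,60):
    for head in(60,75,90,105):
      q=q0;out=[];worst=0
      o=J.copy();seq=[]
      for back,up in((.1,0),(0,0),(0,.1),(0,.2)):
        r=tool(h0,s,flip);P=o+level(h0).apply(HAN)+[0,0,up]-r.apply([0,0,.003+back]);seq.append((P,r))
      lipw=w((0,-45),.26)
      jw=lipw-level(head).apply(LIP)
      for f in(.33,.66):
        hh=h0+(head-h0)*f;oo=(J+[0,0,.2])*(1-f)+jw*f;r=tool(hh,s,flip);seq.append((oo+level(hh).apply(HAN)-r.apply([0,0,.003]),r))
      for th in range(0,121,15):
        l=lipw.copy();l[2]=.26-.155*min(th,90)/90;seq.append(pose(head,th,l,s,flip))
      es=[]
      for P,r in seq:
        q,e,a=ik(P,r,q);es.append((e,a))
      es=np.array(es);print(flip,s,head,'grasp err %.0f %.0f'%tuple(es[:4].max(0)),'carry %.0f %.0f'%tuple(es[4:7].max(0)),'tilt>',[int(a) for a in es[6:,1]],int(es[6:,0].max()))
E
python3 feas.py
```

```text
0 15 60 grasp err 0 0 carry 0 0 tilt> [0, 0, 0, 0, 0, 0, 0, 1, 6] 23
0 15 75 grasp err 0 0 carry 0 0 tilt> [0, 0, 0, 0, 0, 0, 0, 0, 0] 0
0 15 90 grasp err 0 0 carry 0 0 tilt> [0, 0, 0, 0, 0, 0, 0, 0, 0] 0
0 15 105 grasp err 0 0 carry 0 0 tilt> [0, 0, 0, 0, 0, 0, 0, 0, 0] 0
0 30 60 grasp err 12 3 carry 1 0 tilt> [0, 0, 0, 0, 0, 0, 0, 0, 5] 22
0 30 75 grasp err 12 3 carry 0 0 tilt> [0, 0, 0, 0, 0, 0, 0, 0, 0] 0
0 30 90 grasp err 12 3 carry 0 0 tilt> [0, 0, 0, 0, 0, 0, 0, 0, 0] 0
0 30 105 grasp err 12 3 carry 0 0 tilt> [0, 0, 0, 0, 0, 0, 0, 0, 0] 0
0 45 60 grasp err 48 8 carry 30 5 tilt> [0, 0, 0, 0, 0, 0, 0, 0, 4] 16
0 45 75 grasp err 48 8 carry 20 3 tilt> [0, 0, 0, 0, 0, 0, 0, 0, 0] 0
0 45 90 grasp err 48 8 carry 11 2 tilt> [0, 0, 0, 0, 0, 0, 0, 0, 0] 0
0 45 105 grasp err 48 8 carry 2 1 tilt> [0, 0, 0, 0, 0, 0, 0, 0, 0] 1
0 60 60 grasp err 144 23 carry 79 22 tilt> [22, 10, 4, 0, 0, 0, 0, 0, 0] 78
0 60 75 grasp err 144 23 carry 120 28 tilt> [27, 17, 10, 8, 9, 13, 19, 27, 35] 213
0 60 90 grasp err 144 23 carry 161 35 tilt> [34, 25, 17, 13, 12, 14, 18, 23, 31] 189
0 60 105 grasp err 144 
[... 501 characters left out ...]
rry 0 0 tilt> [0, 0, 0, 0, 0, 0, 0, 0, 0] 0
1 30 105 grasp err 12 3 carry 0 0 tilt> [0, 0, 0, 0, 0, 0, 0, 0, 0] 0
1 45 60 grasp err 48 8 carry 35 5 tilt> [0, 0, 0, 0, 0, 0, 0, 0, 4] 16
1 45 75 grasp err 48 8 carry 113 16 tilt> [15, 11, 9, 9, 12, 17, 24, 32, 40] 243
1 45 90 grasp err 48 8 carry 156 22 tilt> [22, 18, 14, 13, 13, 16, 22, 28, 36] 215
1 45 105 grasp err 48 8 carry 0 0 tilt> [0, 0, 0, 0, 0, 0, 0, 0, 0] 0
1 60 60 grasp err 61 15 carry 25 5 tilt> [0, 0, 0, 0, 0, 0, 0, 0, 0] 1
1 60 75 grasp err 61 15 carry 8 2 tilt> [0, 0, 0, 0, 0, 0, 0, 0, 0] 0
1 60 90 grasp err 61 15 carry 0 0 tilt> [0, 0, 0, 0, 0, 0, 0, 0, 0] 0
1 60 105 grasp err 61 15 carry 0 0 tilt> [0, 0, 0, 0, 0, 0, 0, 0, 0] 0
```

```bash
python3 - <<'E'
from ik import *
plan([((.455,-.17,.30),down(95))],1,step=55)
E
```

```text
7 rows -> [ 0.455 -0.17   0.3  ]
1, -1.6, -53.9, 1.7, -0.027, -0.013, -0.051, 1, 1.1, -53.9, 0.2, -0.027, -0.013, -0.051, 1, 3.9, -53.8, -1.3, -0.027, -0.013, -0.051, 1, 6.6, -53.5, -2.8, -0.027, -0.013, -0.051, 1, 9.3, -53, -4.3, -0.027, -0.013, -0.051, 1, 11.9, -52.3, -5.9, -0.027, -0.013, -0.051, 1, 14.4, -51.4, -7.4, -0.027, -0.013, -0.051
```

>>> drive_tool(series=[1,-1.5,-54,1.5,-0.027,-0.013,-0.051,1,1,-54,0,-0.027,-0.013,-0.051,1,4,-54,-1.5,-0.027,-0.013,-0.051,1,6.5,-53.5,-3,-0.027,-0.013,-0.051,1,9.5,-53,-4.5,-0.027,-0.013,-0.051,1,12,-52,-6,-0.027,-0.013,-0.051,1,14.5,-51.5,-7.5,-0.027,-0.013,-0.051,1,0,0,0,0,0,0,1,0,0,0,0,0,0])

```text
t: 26.3
eef_pos: [0.4539, -0.1686, 0.3006]
tool_rot: [-0.002, -0.046, 0.999, 0.001]
contact_force: [0.4, 0.5, 0.1]
gripper_width: 1.001
```

```bash
python3 - <<'E'
from ik import *
c=cam('wrist','w8');s,p,r=st();print(p,s['q'].round(2))
print('pred handle top',proj(c,[(.4375,-.18,.107),(.4375,-.18,.017),(.539,-.167,.115)]).round(0))
np.savez('w8.npz',**{k:c[k] for k in('pixels','camera_matrix','distortion','rvec','tvec')})
E
```

```text
[ 0.45412822 -0.16788815  0.30055997] [-0.39  0.11  0.68  1.97 -0.08  1.09  1.99]
pred handle top [[267. 179.]
 [269. 168.]
 [271. 275.]]
```

View pics/w8.png

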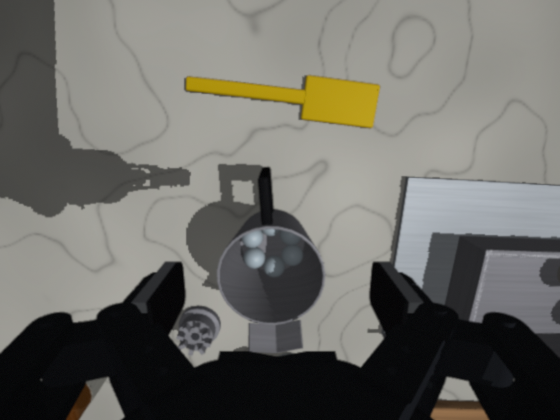

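The wrist view shows the handle's outer end at (265,170), the rim centre at about (271.5,274) and the spout at (275.5,335). The ice balls are inside.

```bash
python3 - <<'E'
from ik import *
c=dict(np.load('w8.npz'))
g=c['pixels'];m=(g.max(2)<45)[160:225,240:300];v,u=np.nonzero(m);print('dark',u.min()+240,u.max()+240,v.min()+160,v.max()+160)
for vv in(175,190,205):
    uu=np.nonzero(m[vv-160])[0]+240;print(vv,uu.min(),uu.max())
h=plane(c,[(265.5,171)],.107)[0];o=plane(c,[(271.5,274)],.115)[0];l=plane(c,[(275.5,335)],.125)[0]
f=lambda a,b:np.degrees(np.arctan2(*(b-a)[1::-1]))
print(h,o,l,f(h,o),f(o,l),f(h,l),np.linalg.norm((o-h)[:2]))
E
```

```text
dark 249 274 168 224
175 259 269
190 259 270
205 260 271
[ 0.42936516 -0.18268334  0.107     ] [ 0.53802758 -0.16708325  0.115     ] [ 0.60707992 -0.15652341  0.125     ] 8.169825587184967 8.694610193105481 8.37390331050572 0.10977652679266514
```

```bash
python3 - <<'E'
from ik import *
J=np.array([.5383,-.167,0]);h0=8.3;s=18
r=tool(h0,s,0);G=J+level(h0).apply(HAN);print(G,r.as_matrix().round(3))
plan([(G-r.apply([0,0,.103]),r),(G-r.apply([0,0,.003]),None)],1,step=50)
E
```

```text
[ 0.44132647 -0.18114691  0.065     ] [[-0.941 -0.144  0.306]
 [-0.137  0.99   0.045]
 [-0.309 -0.    -0.951]]
3 rows -> [ 0.4098 -0.1857  0.163 ]
1, 15.1, -4.6, 45.9, -0.002, -0.106, -0.017, 1, 19.9, -4.4, 44.1, -0.002, -0.106, -0.017, 1, 24.6, -4.1, 41.6, -0.002, -0.106, -0.017
3 rows -> [ 0.4404 -0.1813  0.0679]
1, 0, 0, 33.3, 0, 0, 0, 1, 0, 0, 33.4, 0, 0, 0, 1, 0.1, 0, 33.3, 0, 0, 0
```

>>> drive_tool(series=[1,15,-4.5,46,0,-0.106,-0.017,1,20,-4.5,44,0,-0.106,-0.017,1,25,-4,41.5,0,-0.106,-0.017,0.2,0,0,0,0,0,0,0.2,0,0,30,0,0,0,0.2,0,0,30,0,0,0,0.2,0,0,30,0,0,0,0.2,0,0,10,0,0,0,0.2,0,0,0,0,0,0])

```text
t: 27.48
eef_pos: [0.4467, -0.1759, 0.0815]
tool_rot: [0.144, -0.072, 0.987, 0.014]
contact_force: [-0.3, 0.7, 0.8]
gripper_width: 0.599
```

```bash
python3 - <<'E'
from ik import *
s,p,r=st();print(p,s['contact_force'],s['gripper_width']);R0=tool(8.3,18,0)
G=np.array([.44133,-.18115,.065]);print('off in tool mm',(r.inv().apply(G-p)*1000).round(1),np.degrees((r.inv()*R0).as_rotvec()).round(1))
c=cam('wrist');b=cam('side')
cv2.imwrite('pics/w9.png',np.hstack([c['pixels'][:,100:460],cv2.resize(b['pixels'][190:360,210:390],(440,420))]))
E
```

```text
[ 0.44673049 -0.17588245  0.08154132] [-0.26477195  0.70262225  0.82283592] 0.5986221491334015
off in tool mm [10.6 -4.5 14.1] [ 0.5 -1.4 -0. ]
```

View pics/w9.png

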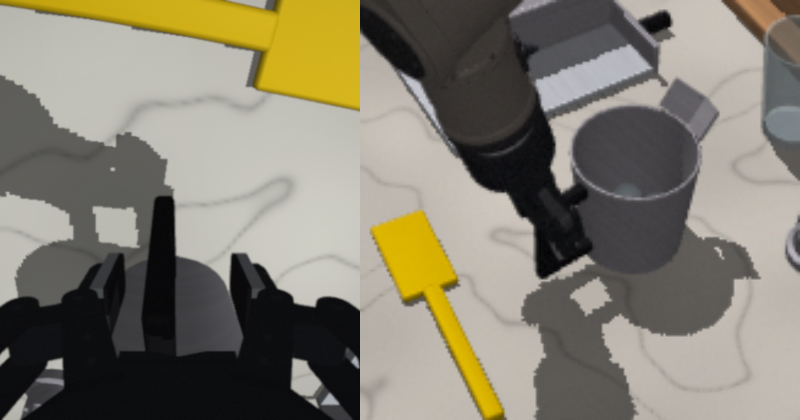

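The handle sits left of the finger centre, which matches the computed remaining offset. Some earlier rows were cut short, so I'll correct now.

>>> drive_tool(series=[0.2,5,-4.5,0,0,-0.02,0,0.2,5.5,0,4,0,0,0,0.2,0,0,7,0,0,0,0.2,0,0,0,0,0,0])

```text
t: 28.08
eef_pos: [0.4391, -0.1824, 0.0683]
tool_rot: [0.154, -0.071, 0.985, 0.014]
contact_force: [0.7, 0.1, 0.3]
gripper_width: 0.6
```

```bash
python3 - <<'E'
from ik import *
s,p,r=st();print(p,s['contact_force'],s['gripper_width'],s['q'].round(2));R0=tool(8.3,18,0)
G=np.array([.44133,-.18115,.065]);print('off in tool mm',(r.inv().apply(G-p)*1000).round(1),np.degrees((r.inv()*R0).as_rotvec()).round(1))
E
```

```text
[ 0.43912754 -0.18242329  0.06829509] [0.73529739 0.13797349 0.31234023] 0.6002903268861762 [ 0.3   0.38  0.08  2.34 -0.9   0.23  2.94]
off in tool mm [-1.2  0.9  3.9] [ 0.4 -0.2 -0.1]
```

```bash
cat > feas2.py <<'E'
from ik import *
import sys
q0=np.array(st()[0]['q']);J=np.array([.5383,-.167,0]);h0=8.3
for flip,s,head in((0,18,90),(0,18,75),(1,18,90),(1,5,90)):
      q=q0;seq=[]
      if flip:
        for a in (60,120): r=tool(h0,0,0)*R.from_euler('z',np.radians(a));seq.append((J+[-.1,0,.25],r))
      for back,up in((.1,0),(0,0),(0,.1),(0,.2)):
        r=tool(h0,s,flip);seq.append((J+level(h0).apply(HAN)+[0,0,up]-r.apply([0,0,.003+back]),r))
      lipw=w((0,-45),.26);jw=lipw-level(head).apply(LIP)
      for f in(.25,.5,.75):
        hh=h0+(head-h0)*f;oo=(J+[0,0,.2])*(1-f)+jw*f;r=tool(hh,s,flip);seq.append((oo+level(hh).apply(HAN)-r.apply([0,0,.003]),r))
      for th in range(0,121,20):
        l=lipw.copy();l[2]=.26-.155*min(th,90)/90;seq.append(pose(head,th,l,s,flip))
      print(flip,s,head)
      for i,(P,r) in enumerate(seq):
        q,e,a=ik(P,r,q);print(i,P.round(2),q.round(2),int(e),int(a))
E
python3 feas2.py
```

```text
0 18 90
0 [ 0.41 -0.19  0.16] [ 0.27  0.12  0.22  2.35 -0.51  0.49  2.63] 0 0
1 [ 0.44 -0.18  0.07] [ 0.49  0.35 -0.04  2.34 -0.74  0.27  2.86] 0 0
2 [ 0.44 -0.18  0.17] [ 0.38  0.15  0.05  2.29 -0.43  0.5   2.5 ] 0 0
3 [ 0.44 -0.18  0.27] [ 0.37 -0.01  0.04  2.2  -0.29  0.72  2.32] 0 0
4 [ 0.46 -0.15  0.25] [ 0.37  0.07 -0.    2.17 -0.38  0.76  2.69] 0 0
5 [ 0.5  -0.11  0.23] [ 0.41  0.17 -0.13  2.1  -0.38  0.81  2.96] 0 0
6 [ 0.54 -0.06  0.21] [ 0.76  0.35 -0.7   1.99 -0.12  0.84  2.96] 0 0
7 [0.58 0.   0.19] [ 0.73  0.57 -0.9   1.85  0.15  0.93  2.96] 0 0
8 [ 0.58 -0.01  0.23] [ 0.52  0.45 -0.79  1.83  0.41  1.03  2.7 ] 0 0
9 [0.58 0.   0.26] [ 0.28  0.43 -0.7   1.81  0.69  1.22  2.43] 0 0
10 [0.58 0.04 0.28] [ 0.03  0.5  -0.63  1.76  0.92  1.49  2.21] 0 0
11 [0.58 0.09 0.29] [-0.2   0.64 -0.53  1.69  1.08  1.79  2.08] 0 0
12 [0.58 0.15 0.29] [-0.64  0.75 -0.09  1.58  1.07  1.92  2.13] 0 0
13 [0.58 0.22 0.29] [-1.09  1.    0.51  1.46  0.95  1.92  2.34] 0 0
0 18 75
0 [ 0.41 -0.19  0.16] [ 0.27  0.12  0.22  2.35 -0.51  0.49  2.63] 0 0
1 [ 0.44 -0.18  0.07] [ 0.49  0.35 -0.04  2.34 -
[... 2378 characters left out ...]
1 -1.02] 0 0
6 [ 0.46 -0.15  0.25] [-0.12  0.13  0.4   2.07 -0.15  0.9  -0.7 ] 0 0
7 [ 0.5  -0.11  0.23] [-0.12  0.2   0.32  2.03 -0.18  0.89 -0.42] 0 0
8 [ 0.54 -0.06  0.21] [-0.13  0.29  0.22  1.96 -0.19  0.9  -0.16] 0 0
9 [0.58 0.   0.19] [-0.16  0.38  0.12  1.85 -0.16  0.92  0.05] 0 0
10 [ 0.58 -0.01  0.23] [-0.39  0.37  0.23  1.83  0.22  0.99 -0.3 ] 0 0
11 [0.58 0.   0.26] [-0.61  0.42  0.3   1.8   0.52  1.15 -0.59] 0 0
12 [0.58 0.04 0.28] [-0.78  0.53  0.35  1.75  0.72  1.36 -0.78] 0 0
13 [0.58 0.09 0.29] [-0.91  0.7   0.4   1.68  0.85  1.58 -0.87] 0 0
14 [0.58 0.15 0.29] [-1.01  0.89  0.45  1.58  0.96  1.81 -0.88] 0 0
15 [0.58 0.22 0.29] [-1.18  1.13  0.69  1.48  0.99  1.92 -0.74] 0 0
```

My fitted arm model says the flipped grasp (tool turned 180°) keeps joint 7 mid-range through the pour. I'll back out and turn.

>>> drive_tool(series=[0.2,0,0,-40,0,0,0,0.2,0,0,-40,0,0,0,0.2,0,0,-50,0,0,0,0.2,0,0,-40,0,0.105,0,0.2,0,0,0,0,0.105,0,0.2,0,0,0,0,0.105,0,0.2,0,0,0,0,0,0.17,0.2,0,0,0,0,0,0.17,0.2,0,0,0,0,0,0.17,0.2,0,0,0,0,0,0.17,0.2,0,0,0,0,0,0.17,0.2,0,0,0,0,0,0.17])

```text
t: 29.58
eef_pos: [0.3872, -0.191, 0.2302]
tool_rot: [-0.004, 0.427, 0.904, 0.001]
contact_force: [0.6, 0.7, -0.1]
gripper_width: 0.6
```

>>> drive_tool(series=[0.2,0,0,0,0,0,0.17,0.2,0,0,0,0,0,0.17,0.2,0,0,0,0,0,0.17,0.2,0,0,0,0,0,0.17,0.2,0,0,0,0,0,0.17,0.2,0,0,0,0,0,0.17,0.2,0,0,0,0,0,0.17,0.2,0,0,0,0,0,0.17,0.2,0,0,0,0,0,0.17,0.2,0,0,0,0,0,0.17,0.2,0,0,0,0,0,0.17,0.2,0,0,0,0,0,0])

```text
t: 31.08
eef_pos: [0.3873, -0.1909, 0.2301]
tool_rot: [-0.003, 0.98, 0.197, -0.002]
contact_force: [-0.4, -0.4, -0.7]
gripper_width: 0.605
```

```bash
cat > gp.py <<'E'
from ik import *
J=np.array([.5383,-.167,0]);h0=8.3;S=10
r=tool(h0,S,1);G=J+level(h0).apply(HAN);s_,p,rr=st();print(p,s_['q'].round(2),s_['contact_force'].round(1),s_['gripper_width'])
print('off',(rr.inv().apply(G-p)*1000).round(1),np.degrees((rr.inv()*r).as_rotvec()).round(1))
E
python3 - <<'E'
from gp import *
plan([(G-r.apply([0,0,.103]),r),(G-r.apply([0,0,.003]),None)],.2,step=50)
E
```

```text
[ 0.38734456 -0.19086564  0.23007044] [-0.39  0.11  0.77  2.17 -0.1   0.91 -0.73] [-0.4 -0.4 -0.7] 0.6046969796701958
off [ 54.1  13.2 164.8] [-1.7 10.2 14.4]
2 rows -> [ 0.4237 -0.1837  0.1664]
0.2, 18.2, 4, 31.7, -0.015, 0.089, 0.125, 0.2, 15.7, 1.3, 33.3, -0.015, 0.089, 0.125
3 rows -> [ 0.4408 -0.1813  0.0679]
0.2, -0, -0, 33.3, 0, 0, 0, 0.2, -0, -0, 33.4, 0, 0, 0, 0.2, -0.1, -0, 33.3, 0, 0, 0
```

>>> drive_tool(series=[0.2,18,4,32,-0.015,0.089,0.125,0.2,16,1.5,33,-0.015,0.089,0.125,0.2,0,0,0,0,0,0,0.2,0,0,33,0,0,0,0.2,0,0,33,0,0,0,0.2,0,0,0,0,0,0])

```text
t: 31.82
eef_pos: [0.4347, -0.1821, 0.1007]
tool_rot: [-0.007, 0.994, 0.074, 0.085]
contact_force: [-0.3, 0.1, -0.1]
gripper_width: 0.599
```

```bash
python3 gp.py
```

```text
[ 0.43468927 -0.18212787  0.10066498] [-0.17  0.37  0.57  2.29 -0.65  0.47 -0.48] [-0.3  0.1 -0.1] 0.599059090305526
off [ 0.5  0.  36.3] [-0.1  0.2  0.2]
```

>>> drive_tool(series=[0.2,0,0,20,0,0,0,0.2,0,0,13,0,0,0,0.2,0,0,0,0,0,0,-1,0,0,0,0,0,0,-1,0,0,0,0,0,0,-1,0,0,0,0,0,0,-1,0,0,0,0,0,0,-1,0,0,0,0,0,0,-1,0,0,0,0,0,0], force=120)

```text
t: 32.95
eef_pos: [0.441, -0.1819, 0.0694]
tool_rot: [-0.006, 0.994, 0.072, 0.087]
contact_force: [-2.8, 0.3, 10.3]
gripper_width: 0.124
```

```bash
python3 gp.py
```

```text
[ 0.44096422 -0.18193964  0.06935912] [-0.09  0.43  0.48  2.29 -0.76  0.41 -0.39] [-2.8  0.3 10.3] 0.12377987951904515
off [-0.3 -0.7  4.4] [ 0.  -0.1 -0. ]
```

>>> drive_tool(series=[-1,2,0,-10,0,0,0,-1,3.5,0,-19.7,0,0,0,-1,3.5,0,-19.7,0,0,0,-1,0,0,0,0,0,0])

```text
t: 33.45
eef_pos: [0.4414, -0.1816, 0.1196]
tool_rot: [-0.006, 0.994, 0.072, 0.088]
contact_force: [-1.3, 1.0, -5.7]
gripper_width: 0.122
```

```bash
python3 - <<'E'
from gp import *
b=cam('side');c=cam('top')
cv2.imwrite('pics/s10.png',np.hstack([cv2.resize(b['pixels'][180:340,240:400],(400,400)),cv2.resize(c['pixels'][150:250,130:230],(400,400),interpolation=cv2.INTER_CUBIC)]))
print('torque',s_['torque'])
E
```

```text
[ 0.4414194  -0.18160642  0.11964957] [-0.22  0.34  0.63  2.27 -0.61  0.51 -0.54] [-1.3  1.  -5.7] 0.12167016340237502
off [-9.6 -0.5 53.8] [ 0.1 -0.1  0. ]
torque [0.01391851 0.10024258 0.01865037]
```

View pics/s10.png

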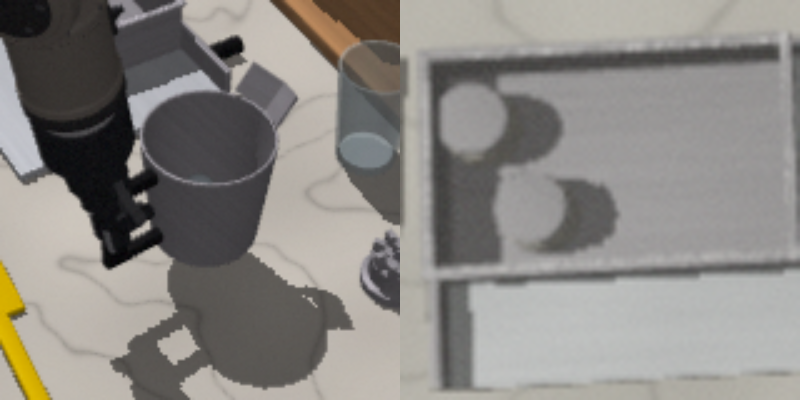

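```bash
cat > pour.py <<'E'
from ik import *
HD=91.;S=10;OFF=.0044
def tcp(th,lip):
    Rj=tilt(HD,th)*level(HD);r=tilt(HD,th)*tool(HD,S,1)
    return lip-Rj.apply(LIP)+Rj.apply(HAN)-r.apply([0,0,OFF]),r
def lipat(z,y=-60): return w((0,y),z)
def now():
    s,p,r=st();Rj=r*tool(0,S,1).inv()   # jug rotation
    g=p+r.apply([0,0,OFF]);o=g-Rj.apply(HAN)
    ax=Rj.as_matrix();print('t',s['t'],'jug o',o.round(3),'lip',(o+Rj.apply(LIP)).round(3),'head %.1f tilt %.1f'%(np.degrees(np.arctan2(ax[1,0],ax[0,0])),np.degrees(np.arccos(ax[2,2]))),'F',s['contact_force'].round(1),'w %.3f'%s['gripper_width'],'q',s['q'].round(2))
E
python3 - <<'E'
from pour import *
now();s,p,r=st()
P,r1=tcp(0,lipat(.275));print(P)
plan([(p+[0,0,.09],None),(P,r1)],-1,step=50,ang=8)
E
```

```text
t 33.55 jug o [ 0.538 -0.167  0.049] lip [ 0.618 -0.155  0.182] head 8.3 tilt 0.1 F [-0.5 -1.1 -1.6] w 0.122 q [-0.22  0.34  0.63  2.27 -0.61  0.51 -0.54]
[ 0.58675448 -0.01067957  0.21133315]
2 rows -> [ 0.4405 -0.1811  0.2082]
-1, 7.8, 0, -44.3, 0, 0, 0, -1, 7.7, 0, -44.3, 0, 0, 0
11 rows -> [ 0.5868 -0.0106  0.2113]
-1, 15.2, -13.4, 2.4, 0.023, 0, -0.129, -1, 16.8, -11.3, 2.7, 0.023, 0, -0.129, -1, 18.1, -9, 2.9, 0.023, 0, -0.129, -1, 19.1, -6.5, 3.1, 0.023, 0, -0.129, -1, 19.8, -3.9, 3.2, 0.023, 0, -0.129, -1, 20.1, -1.2, 3.2, 0.023, 0, -0.129, -1, 20.1, 1.4, 3.2, 0.023, 0, -0.129, -1, 19.8, 4.1, 3.2, 0.023, 0, -0.129, -1, 19, 6.7, 3.1, 0.023, 0, -0.129, -1, 18, 9.1, 2.8, 0.023, 0, -0.129, -1, 16.8, 11.4, 2.7, 0.023, 0, -0.129
```

>>> drive_tool(series=[-1,4,0,-22,0,0,0,-1,7.5,0,-44.5,0,0,0,-1,4,0,-22,0,0,0,-1,15,-13.5,2.5,0.023,0,-0.129,-1,17,-11.5,2.5,0.023,0,-0.129,-1,18,-9,3,0.023,0,-0.129,-1,19,-6.5,3,0.023,0,-0.129,-1,20,-4,3,0.023,0,-0.129,-1,20,-1,3,0.023,0,-0.129,-1,20,1.5,3,0.023,0,-0.129])

```text
t: 34.8
eef_pos: [0.5334, -0.0727, 0.2096]
tool_rot: [-0.045, 0.858, 0.506, 0.074]
contact_force: [0.7, -0.2, -3.2]
gripper_width: 0.122
```

>>> drive_tool(series=[-1,20,4,3,0.023,0,-0.129,-1,19,6.5,3,0.023,0,-0.129,-1,18,9,3,0.023,0,-0.129,-1,17,11.5,2.5,0.023,0,-0.129,-1,0,0,0,0,0,0,-1,0,0,0,0,0,0])

```text
t: 35.55
eef_pos: [0.586, -0.0119, 0.2115]
tool_rot: [-0.063, 0.7, 0.709, 0.06]
contact_force: [0.1, -1.3, -3.8]
gripper_width: 0.125
```

```bash
python3 - <<'E'
from pour import *
now()
P,r1=tcp(0,lipat(.275));s,p,r=st();print('level corr',(r.inv().apply(P-p)*1000).round(1),(r.inv()*r1).as_rotvec().round(3))
# pan check by predicted rim corners in top view
a=cam('top')
print(proj(a,[w(l,.075) for l in[(-81,-132.5),(-81,132.5),(81,132.5)]]).round(1).tolist())
a=a['pixels'];cv2.imwrite('pics/t11.png',np.hstack([cv2.resize(a[150:250,130:280],(600,400),interpolation=cv2.INTER_CUBIC)]))
E
```

```text
t 35.55 jug o [0.585 0.087 0.142] lip [0.584 0.168 0.275] head 90.7 tilt 0.2 F [ 0.1 -1.3 -3.8] w 0.125 q [-0.3   0.41  0.4   1.83 -0.4   0.99  0.31]
level corr [1.1 0.7 0.4] [-0.003 -0.    -0.006]
[[229.6, 213.8], [137.4, 218.2], [136.5, 163.3]]
```

View pics/t11.png

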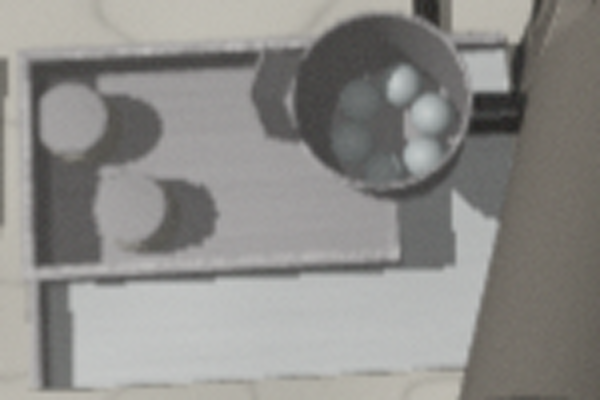

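The jug is level over the pan with its spout toward the pan centre and six balls visible. Pan corners match within 1.5 px and both jars are inside. Next is the tilt.

```bash
cat > tl.py <<'E'
from pour import *
def zs(th): return .275-.165*min(th,85)/85
def run(ths,y=-60):
    s,p,r=st();rows=[]
    for th in ths:
        P,rt=tcp(th,lipat(zs(th),y));d=(r.inv().apply(P-p)*1000).round(1);wv=(r.inv()*rt).as_rotvec().round(3)
        rows.append([-1,*d,*wv]);p=p+r.apply(d/1000);r=r*R.from_rotvec(wv)
    print(', '.join(', '.join('%g'%v for v in x) for x in rows))
E
python3 -c "
from tl import *
run(range(6,61,6))"
```

```text
-1, -3, 0.8, -7.7, -0.003, -0.105, -0.006, -1, -3.1, -0, -8.2, 0, -0.105, -0, -1, -1.8, -0, -8.2, 0, -0.104, -0, -1, -0.7, -0, -8.3, 0, -0.105, -0, -1, 0.6, -0, -8.5, 0, -0.105, -0, -1, 1.7, -0, -8.9, -0, -0.105, -0, -1, 2.9, -0, -9.4, -0, -0.104, -0, -1, 3.9, -0, -9.9, -0, -0.105, -0, -1, 4.9, -0, -10.7, -0, -0.105, -0, -1, 5.8, -0, -11.4, -0, -0.104, -0
```

>>> drive_tool(series=[-1,-3,1,-7.5,-0.003,-0.105,-0.006,-1,-3,0,-8,0,-0.105,0,-1,-2,0,-8,0,-0.105,0,-1,-0.5,0,-8.5,0,-0.105,0,-1,0.5,0,-8.5,0,-0.105,0,-1,1.5,0,-9,0,-0.105,0,-1,3,0,-9.5,0,-0.105,0,-1,4,0,-10,0,-0.105,0,-1,5,0,-10.5,0,-0.105,0,-1,6,0,-11.5,0,-0.105,0,-1,0,0,0,0,0,0])

```text
t: 36.98
eef_pos: [0.5867, 0.029, 0.2805]
tool_rot: [0.303, 0.633, 0.648, -0.295]
contact_force: [-0.3, -0.7, -5.4]
gripper_width: 0.123
```

```bash
python3 -c "
from tl import *
now()
run([64,68,72,75,78,81,84,87,90])"
```

```text
t 36.975 jug o [0.587 0.018 0.16 ] lip [0.583 0.174 0.157] head 91.4 tilt 60.0 F [-0.3 -0.7 -5.4] w 0.123 q [-1.02  0.59  0.71  1.76  0.47  1.26 -0.54]
-1, -0.4, -0.6, -5.6, 0.005, -0.069, 0.004, -1, 4.6, 0, -8.7, 0, -0.07, 0, -1, 4.8, 0, -9, 0, -0.07, 0, -1, 3.8, 0, -7.2, 0, -0.052, 0, -1, 3.9, 0, -7.4, 0, -0.053, 0, -1, 4, 0, -7.7, 0, -0.052, 0, -1, 4.1, 0, -8, 0, -0.052, 0, -1, 0.5, 0.1, -9.4, 0, -0.053, 0, -1, -1.4, -0, -9.9, 0, -0.052, 0
```

>>> drive_tool(series=[-1,0,-0.5,-5.5,0.005,-0.069,0.004,-1,4.5,0,-8.5,0,-0.07,0,-1,5,0,-9,0,-0.07,0,-1,4,0,-7,0,-0.052,0,-1,4,0,-7.5,0,-0.052,0,-1,4,0,-7.5,0,-0.052,0,-1,4,0,-8,0,-0.052,0,-1,0.5,0,-9.5,0,-0.052,0,-1,0,0,0,0,0,0,-1,0,0,0,0,0,0])

```text
t: 38.22
eef_pos: [0.5857, 0.0923, 0.2877]
tool_rot: [0.444, 0.55, 0.557, -0.437]
contact_force: [-0.5, 1.9, -6.3]
gripper_width: 0.128
```

```bash
python3 -c "
from tl import *
now()
run([90,93,96,99,102,105,108])"
```

```text
t 38.225 jug o [0.587 0.028 0.185] lip [0.585 0.165 0.112] head 88.3 tilt 87.0 F [-0.5  1.9 -6.3] w 0.128 q [-1.15  0.88  0.75  1.66  0.6   1.51 -0.67]
-1, 1, -0.8, -13.2, -0.004, -0.053, -0.003, -1, -1.4, -0, -9.9, 0, -0.052, -0, -1, -1.4, -0, -9.9, 0, -0.052, -0, -1, -1.4, -0, -9.9, 0, -0.053, -0, -1, -1.4, 0, -9.8, 0, -0.052, -0, -1, -1.4, 0, -9.9, 0, -0.052, -0, -1, -1.4, 0, -9.9, 0, -0.053, -0
```

>>> drive_tool(series=[-1,1,-0.5,-13,-0.004,-0.053,-0.003,-1,-1.5,0,-10,0,-0.052,0,-1,0,0,0,0,0,0,-1,0,0,0,0,0,0,-1,-1.5,0,-10,0,-0.052,0,-1,0,0,0,0,0,0,-1,-1.5,0,-10,0,-0.052,0,-1,0,0,0,0,0,0,-1,-1.5,0,-10,0,-0.052,0,-1,-1.5,0,-10,0,-0.052,0,-1,-1.5,0,-10,0,-0.052,0,-1,0,0,0,0,0,0])

```text
t: 39.72
eef_pos: [0.5838, 0.1664, 0.2994]
tool_rot: [0.539, 0.458, 0.469, -0.529]
contact_force: [-0.1, 0.3, -2.3]
gripper_width: 0.12
```

```bash
python3 -c "
from tl import *
now()
run([112,116,120,124])
b=cam('side');a=cam('top')
cv2.imwrite('pics/p12.png',np.hstack([cv2.resize(b['pixels'][90:290,180:380],(400,400)),cv2.resize(a['pixels'][150:250,130:230],(400,400))]))
"
```

```text
t 39.725 jug o [0.586 0.07  0.227] lip [0.583 0.171 0.109] head -89.2 tilt 108.0 F [-0.1  0.3 -2.3] w 0.120 q [-1.22  1.1   0.78  1.55  0.7   1.73 -0.66]
-1, -2.7, -0.1, -10.7, 0.003, -0.069, 0.002, -1, -1.7, 0, -13.2, 0, -0.07, -0, -1, -1.8, 0, -13.2, 0, -0.07, -0, -1, -1.7, 0, -13.2, 0, -0.07, -0
```

View pics/p12.png

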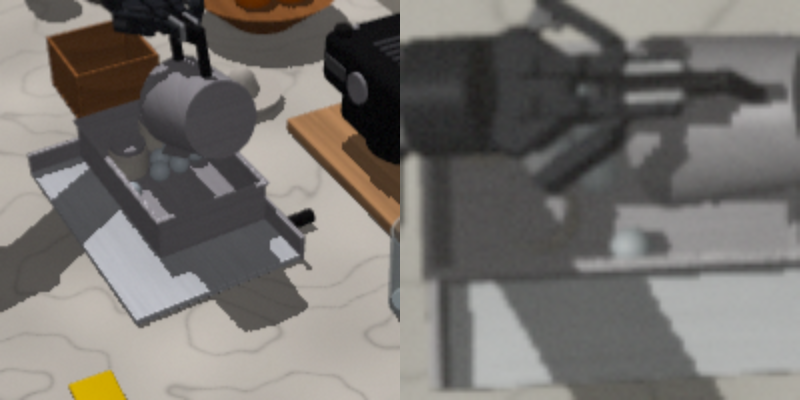

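>>> drive_tool(series=[-1,-2.5,0,-10.5,0.003,-0.069,0.002,-1,-1.5,0,-13,0,-0.07,0,-1,0,0,0,0,0,0,-1,0,0,0,0,0,0,-1,0,0,0,0,0,0,-1,0,0,0,0,0,0])

```text
t: 40.58
eef_pos: [0.5835, 0.1883, 0.3014]
tool_rot: [0.569, 0.424, 0.429, -0.559]
contact_force: [0.9, -0.3, -2.4]
gripper_width: 0.121
```

```bash
python3 -c "
from tl import *
now()
print(st()[0]['torque'])
run([108,100,92,85,77,69,61,53,45,37,29])
b=cam('side')['pixels'][130:200,215:330]
print(b.shape)"
```

```text
t 40.575 jug o [0.585 0.083 0.243] lip [0.584 0.167 0.112] head -88.8 tilt 115.8 F [ 0.9 -0.3 -2.4] w 0.121 q [-1.24  1.18  0.79  1.51  0.74  1.8  -0.65]
[1.69307425e+00 1.25319842e-03 1.84922861e-02]
-1, 7.3, -0.2, 23.2, -0.003, 0.136, -0.002, -1, 6.2, 0, 25.8, 0, 0.14, -0, -1, 6.2, 0, 25.9, 0, 0.139, -0, -1, 5.3, 0, 22.7, 0, 0.123, -0, -1, -8.8, 0, 21.8, 0, 0.139, 0, -1, -8.1, -0, 19.8, 0, 0.14, 0, -1, -7.1, -0, 17.9, 0, 0.139, 0, -1, -5.9, -0, 16.1, 0, 0.14, 0, -1, -4.3, -0, 14.5, 0, 0.14, 0, -1, -2.7, -0, 13.1, 0, 0.139, 0, -1, -0.9, -0, 12.1, 0, 0.14, 0
(70, 115, 3)
```

>>> drive_tool(series=[-1,7,0,23,-0.003,0.136,-0.002,-1,6,0,26,0,0.14,0,-1,6,0,26,0,0.139,0,-1,5,0,23,0,0.123,0,-1,-9,0,22,0,0.139,0,-1,-8,0,20,0,0.14,0,-1,-7,0,18,0,0.139,0,-1,-6,0,16,0,0.14,0,-1,-4.5,0,14.5,0,0.14,0,-1,-2.5,0,13,0,0.139,0,-1,-1,0,12,0,0.14,0,-1,0,0,0,0,0,0])

```text
t: 42.12
eef_pos: [0.5859, -0.0247, 0.252]
tool_rot: [0.118, 0.694, 0.701, -0.117]
contact_force: [0.4, -0.7, -2.7]
gripper_width: 0.125
```

```bash
python3 -c "
from tl import *
now()
run([22,14,7,0])"
```

```text
t 42.125 jug o [0.585 0.028 0.143] lip [0.584 0.163 0.22 ] head 90.6 tilt 29.2 F [ 0.4 -0.7 -2.7] w 0.125 q [-0.68  0.4   0.58  1.82  0.14  1.04 -0.19]
-1, 6.8, 1.1, 9.6, -0.003, 0.125, -0.007, -1, 3, -0, 10.7, 0, 0.14, 0, -1, 4.3, -0, 9.2, 0, 0.122, 0, -1, 5.9, -0, 9.1, 0, 0.122, 0
```

>>> drive_tool(series=[-1,7,1,9.5,-0.003,0.125,-0.007,-1,3,0,10.5,0,0.14,0,-1,4.5,0,9,0,0.122,0,-1,6,0,9,0,0.122,0,-1,0,0,0,0,0,0,-1,0,0,0,0,0,0])

```text
t: 42.88
eef_pos: [0.5876, -0.0035, 0.2105]
tool_rot: [-0.063, 0.694, 0.714, 0.06]
contact_force: [-0.2, 1.0, -2.5]
gripper_width: 0.118
```

```bash
python3 - <<'E'
from pour import *
now()
old=cv2.resize(cv2.imread('pics/t11.png'),(150,100),interpolation=cv2.INTER_AREA);a=cam('top');new=a['pixels'][150:250,130:280]
cv2.imwrite('pics/new.png',new)
m=np.zeros((100,150),np.uint8);cv2.circle(m,(95,26),17,1,-1)
for n,i in(('old',old),('new',new)):
    g=i.astype(int);bl=(g[...,0]-g[...,2]);v=i.max(2)
    print(n,'in jug: bright',((v>150)&(m>0)).sum(),'max',v[m>0].max(),'bluish>8',((bl>8)&(m>0)).sum(),'std',v[m>0].std().round(1),'| pan bluish',((bl>8)&(m==0)&(np.arange(100)[:,None]<66)&(np.arange(150)[None]<100)).sum())
s,p,r=st();S=10
hd=45;J=np.array([.538,-.167,0]);rt=tool(hd,10,1);G=J+level(hd).apply(HAN)-rt.apply([0,0,.0044])
plan([(G+[0,0,.14],rt),(G+[0,0,.012],None)],-1,step=45,ang=8)
E
```

```text
t 42.875 jug o [0.585 0.095 0.141] lip [0.583 0.176 0.274] head 91.6 tilt 0.1 F [-0.2  1.  -2.5] w 0.118 q [-0.3   0.41  0.38  1.83 -0.39  0.98  0.3 ]
old in jug: bright 141 max 198 bluish>8 0 std 33.3 | pan bluish 0
new in jug: bright 190 max 161 bluish>8 0 std 29.0 | pan bluish 0
6 rows -> [ 0.4682 -0.2369  0.2093]
-1, -37.8, -21.1, -6.4, -0.024, 0, 0.134, -1, -40.3, -15.7, -6.8, -0.024, 0, 0.134, -1, -42, -10, -7.2, -0.024, 0, 0.134, -1, -42.9, -4.1, -7.3, -0.024, 0, 0.134, -1, -43.1, 1.9, -7.3, -0.024, 0, 0.134, -1, -42.5, 7.8, -7.3, -0.024, 0, 0.134
3 rows -> [ 0.4682 -0.2368  0.0813]
-1, -7.4, -0.1, 42, 0, 0, 0, -1, -7.4, -0.1, 42, 0, 0, 0, -1, -7.4, -0.1, 42.1, 0, 0, 0
```

```bash
python3 - <<'E'
import cv2
for f in('t11','new'):
    i=cv2.imread('pics/%s.png'%f)
    if f=='t11': i=cv2.resize(i,(150,100),interpolation=cv2.INTER_AREA)
    g=i.max(2)[4:48,70:120]
    print(f);print('\n'.join(''.join('%x'%(v//16) for v in r) for r in g[::2]))
E
```

```text
t11
bbbbbbbbaaabbbaa997766555555667887764334667bbbbbbb
bbbbbbaaabbaa875544444444455555555677765667bbbbbbb
bbaaaaaaaa96544444444444444555555556667888899a9999
aaaaaa99865444444444444444445555555666667898888888
76666676544444444444444444444455555666666678666667
6555565444444444444444444444444455566666666799abbb
65565444444444444444444444455677655566666666799bbb
56665444444444444444455555679baa976555666666679abb
5667544444444444455566555679ccba986555556666679abb
667644444444444566666666557abbba986566568766667999
6896444444444456666776666569aa987779aa988766667842
6796444444444456666666666555666669bbbbba9765677742
567744444444455566666665555555699abcccba9865567754
556754444444455555565555555555699aabbba98765578432
55555444444455666666665555555569999999886555676322
666555444444566667766665555555689a9988765678976555
99999986444456666676666555555567abbbaa976578656666
99999aa964444566666666556656656abcccba987776456666
9999999aa86444555565556666667769bbbbba987644566666
9a9a999aaaa9865556555666677667668aa998864445666666
aaa99999999999887666666676666666788764444566666666
9999999999999999988887777
[... 451 characters left out ...]
444555555555555555699987666667aabbbbb
64444444444444555555555555555568999999766678899999
64444444444455555555555555555699999999987678732233
64444444444555555555555555556999999999999778632333
64444444445555555555555556568999999999999778644444
644444444455555555555555555699a9999999999878422222
55444444445555555555555555569999999999999985332233
554444444555555555555556555689a9999999999976666666
887744444455555555565555555569a9999999999656666666
999a8644445555555555555555555689999999996456666666
99999986444556555555555555555568999998644566666666
aaa999a9875555555556555565555556998864445666666666
aa999999999987666555555656666777864444566666666666
99999999999999888777777777886654444455666666666666
```

>>> drive_tool(series=[-1,-38,-21,-6.5,-0.024,0,0.134,-1,-40,-15.5,-7,-0.024,0,0.134,-1,-42,-10,-7,-0.024,0,0.134,-1,-43,-4,-7,-0.024,0,0.134,-1,-43,2,-7.5,-0.024,0,0.134,-1,-42.5,8,-7.5,-0.024,0,0.134,-1,0,0,0,0,0,0,-1,-7.5,0,42,0,0,0,-1,-7.5,0,42,0,0,0,-1,0,0,0,0,0,0])

```text
t: 44.18
eef_pos: [0.4671, -0.2355, 0.1214]
tool_rot: [-0.036, 0.921, 0.38, 0.079]
contact_force: [0.6, -0.5, -3.7]
gripper_width: 0.12
```

The jug floor is smooth now, where six ball blobs showed before the pour, so it is empty. I'll set it down.

>>> drive_tool(series=[-1,-4.5,0,26,0,0,0,-1,-3,0,17,0,0,0,-1,-0.8,0,4.5,0,0,0,-1,-0.3,0,2,0,0,0,-1,-0.2,0,1,0,0,0,-1,0,0,0,0,0,0])

```text
t: 44.92
eef_pos: [0.4686, -0.2383, 0.0728]
tool_rot: [-0.033, 0.921, 0.379, 0.082]
contact_force: [0.1, -0.1, -3.7]
gripper_width: 0.123
```

>>> drive_tool(series=[-1,-0.3,0,2,0,0,0,-1,-0.2,0,1,0,0,0,-1,0,0,0,0,0,0,-1,0,0,0,0,0,0])

```text
t: 45.42
eef_pos: [0.4684, -0.2382, 0.0695]
tool_rot: [-0.033, 0.921, 0.379, 0.082]
contact_force: [-1.8, 0.6, 2.0]
gripper_width: 0.122
```

>>> drive_tool(series=[-0.5,0,0,0,0,0,0,0.1,0,0,0,0,0,0,0.1,0,0,0,0,0,0,0.1,0,0,0,0,0,0,0.1,0,0,-20,0,0,0,0.1,0,0,-40,0,0,0,0.1,0,0,-50,0,0,0,0.1,0,0,-50,0,0,0,0.1,0,0,-50,0,0,0,0.1,-40,0,0,0,0,0,0.1,0,0,0,0,0,0], force=30)

```text
t: 46.8
eef_pos: [0.4118, -0.2937, 0.2693]
tool_rot: [-0.033, 0.922, 0.377, 0.082]
contact_force: [0.0, 0.2, 0.1]
gripper_width: 0.552
```

```bash
python3 - <<'E'
from pour import *
s,p,r=st();print(s['t'],p,s['gripper_width'])
a=cam('top');b=cam('side')
print('pred rim',proj(a,[w(l,.075) for l in[(-81,-132.5),(-81,132.5),(81,132.5),(81,-132.5)]]).round(1).tolist())
t=cv2.resize(a['pixels'][148:288,128:388],(800,430),interpolation=cv2.INTER_CUBIC)
u=b['pixels'][120:290,180:420];u=cv2.resize(u,None,fx=.7,fy=.7) if 0 else u
c2=np.zeros((170,800,3),np.uint8);c2[:,:240]=u;k=cv2.resize(b['pixels'][120:240,190:340],(212,170));c2[:,250:462]=k
k=cv2.resize(a['pixels'][150:250,130:260],(221,170));c2[:,470:691]=k
cv2.imwrite('pics/f16.png',np.vstack([t,c2]))
E
```

```text
46.8 [ 0.41184022 -0.29365355  0.26933772] 0.5516332768394889
pred rim [[229.6, 213.8], [137.4, 218.2], [136.5, 163.3], [227.4, 159.3]]
```

View pics/f16.png

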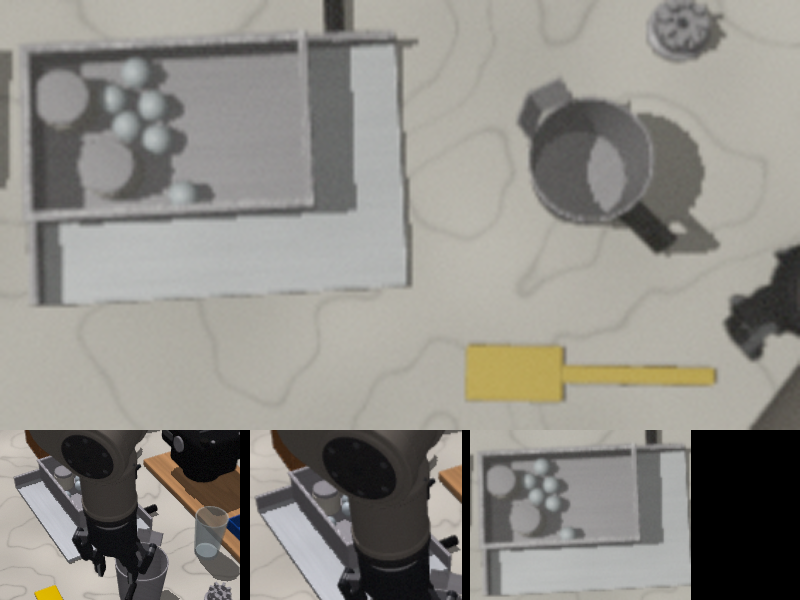

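The last view shows six balls and two jars inside the pan, the jug upright and empty on bare counter, and the coupling and spatula undisturbed. The picture can't resolve a 2–3 mm gap at the rails. I'll press the pan lightly into the corner from outside to check that it is flush.

```bash
python3 - <<'E'
from pour import *
p,r=plan([((.47,-.05,.27),down(-40)),((.455,.225,.20),down(-87.5)),((.455,.225,.06),None)],-1,step=55)
E
```

```text
5 rows -> [ 0.47 -0.05  0.27]
-1, 41.3, -26.5, 7.2, 0.002, -0.035, -0.019, -1, 42, -25.7, 5.7, 0.002, -0.035, -0.019, -1, 42.7, -24.8, 4.3, 0.002, -0.035, -0.019, -1, 43.3, -24, 2.9, 0.002, -0.035, -0.019, -1, 43.8, -23.2, 1.4, 0.002, -0.035, -0.019
6 rows -> [0.455 0.225 0.2  ]
-1, 33.5, -31.3, 11.8, -0, -0, 0.138, -1, 28.9, -35.6, 11.8, -0, -0, 0.138, -1, 23.8, -39.3, 11.8, -0, -0, 0.138, -1, 18.1, -42.2, 11.7, -0, -0, 0.138, -1, 12.1, -44.2, 11.8, -0, -0, 0.138, -1, 6, -45.5, 11.7, -0, -0, 0.138
3 rows -> [0.455 0.225 0.06 ]
-1, -0, 0.1, 46.7, 0, 0, 0, -1, -0.1, 0.1, 46.7, 0, 0, 0, -1, -0, 0.1, 46.6, 0, 0, 0
```

>>> drive_tool(series=[-1,41.5,-26.5,7,0,-0.035,-0.019,-1,42,-25.5,5.5,0,-0.035,-0.019,-1,42.5,-25,4.5,0,-0.035,-0.019,-1,43.5,-24,3,0,-0.035,-0.019,-1,44,-23,1.5,0,-0.035,-0.019,-1,33.5,-31.5,12,0,0,0.138,-1,29,-35.5,12,0,0,0.138,-1,24,-39.5,12,0,0,0.138,-1,18,-42,12,0,0,0.138,-1,12,-44,12,0,0,0.138,-1,6,-45.5,11,0,0,0.138,-1,0,0,0,0,0,0])

```text
t: 48.4
eef_pos: [0.4542, 0.2294, 0.1956]
tool_rot: [0.003, 1.0, 0.027, 0.003]
contact_force: [-1.2, -0.1, -0.0]
gripper_width: -0.003
```

```bash
python3 - <<'E'
from pour import *
s,p,r=st();print(p,s['q'].round(2))
plan([((.455,.225,.06),down(-87.5)),((.482,.225,.06),None)],-1,step=50)
E
```

```text
[0.45421965 0.22943073 0.19556612] [-0.97  0.29  0.45  2.03 -0.15  0.85 -1.95]
3 rows -> [0.455 0.225 0.06 ]
-1, -0.1, 1.2, 45.2, 0.002, -0.002, 0.003, -1, 0, 1.3, 45.2, 0.002, -0.002, 0.003, -1, 0.1, 1.5, 45.2, 0.002, -0.002, 0.003
1 rows -> [0.482 0.225 0.06 ]
-1, 27, 1.2, -0, 0, 0, 0
```

>>> drive_tool(series=[-1,0,0,45,0,0,0,-1,0,0,45,0,0,0,-1,0,0,45,0,0,0,-1,15,0,0,0,0,0,-1,9,0,0,0,0,0,-1,4,0,0,0,0,0,-1,3,0,0,0,0,0,-1,2,0,0,0,0,0,-1,0,0,0,0,0,0])

```text
t: 49.52
eef_pos: [0.4901, 0.2254, 0.0626]
tool_rot: [0.002, 1.0, 0.023, 0.004]
contact_force: [-0.4, -0.9, 0.7]
gripper_width: 0.004
```

>>> drive_tool(series=[-1,2,0,0,0,0,0,-1,2,0,0,0,0,0,-1,2,0,0,0,0,0,-1,0,0,0,0,0,0])

```text
t: 50.02
eef_pos: [0.4918, 0.2253, 0.0615]
tool_rot: [0.003, 1.0, 0.024, -0.0]
contact_force: [-12.0, 1.1, 7.5]
gripper_width: 0.003
```

>>> drive_tool(series=[-1,2,0,0,0,0,0,-1,2,0,0,0,0,0,-1,0,0,0,0,0,0])

```text
t: 50.4
eef_pos: [0.4918, 0.2253, 0.0608]
tool_rot: [0.004, 1.0, 0.024, -0.004]
contact_force: [-21.5, 0.1, 14.8]
gripper_width: -0.005
```

>>> drive_tool(series=[-1,-15,0,0,0,0,0,-1,-15,0,0,0,0,0,-1,0,0,-50,0,0,0,-1,0,10,-50,0,0,0,-1,20,50,-20,0,0,0,-1,30,50,0,0,0,0,-1,40,50,0,0,0,0,-1,28,25,0,0,0,0,-1,0,0,0,0,0,0])

```text
t: 51.52
eef_pos: [0.5962, 0.0435, 0.1843]
tool_rot: [0.003, 1.0, 0.021, 0.005]
contact_force: [-0.5, 0.3, 0.3]
gripper_width: -0.003
```

```bash
python3 - <<'E'
from pour import *
s,p,r=st();print(p)
plan([((.587,.05,.18),down(-87.5)),((.587,.05,.062),None)],-1,step=50)
E
```

```text
[0.5962366  0.04353772 0.18428847]
1 rows -> [0.587 0.05  0.18 ]
-1, -9, -6.9, 4.1, 0.007, -0.01, -0.002
3 rows -> [0.587 0.05  0.062]
-1, -0, 0, 39.3, 0, 0, 0, -1, -0, 0, 39.4, 0, 0, 0, -1, -0, 0, 39.3, 0, 0, 0
```

>>> drive_tool(series=[-1,-9,-7,4,0.007,-0.01,0,-1,0,0,40,0,0,0,-1,0,0,40,0,0,0,-1,0,0,39,0,0,0,-1,0,-15,0,0,0,0,-1,0,-10,0,0,0,0,-1,0,-4,0,0,0,0,-1,0,-2,0,0,0,0,-1,0,0,0,0,0,0])

```text
t: 52.65
eef_pos: [0.5839, 0.0845, 0.0617]
tool_rot: [-0.001, 1.0, 0.023, -0.001]
contact_force: [-0.5, -0.0, -0.2]
gripper_width: 0.001
```

>>> drive_tool(series=[-1,0,-2,0,0,0,0,-1,0,-2,0,0,0,0,-1,0,-2,0,0,0,0,-1,0,0,0,0,0,0])

```text
t: 53.15
eef_pos: [0.5836, 0.0861, 0.0612]
tool_rot: [0.001, 1.0, 0.021, -0.001]
contact_force: [-0.2, -10.0, 3.6]
gripper_width: 0.003
```

>>> drive_tool(series=[-1,0,-2,0,0,0,0,-1,0,-2,0,0,0,0,-1,0,0,0,0,0,0])

```text
t: 53.52
eef_pos: [0.5835, 0.0862, 0.0613]
tool_rot: [0.003, 1.0, 0.02, -0.001]
contact_force: [0.4, -17.9, 3.1]
gripper_width: 0.001
```

The pan is solid against both rails, with no movement at about 20 N on either axis. I'll retreat and hand in.

>>> drive_tool(series=[-1,0,15,0,0,0,0,-1,0,20,0,0,0,0,-1,0,0,-50,0,0,0,-1,0,0,-50,0,0,0,-1,0,0,-60,0,0,0,-1,-40,0,-40,0,0,0,-1,0,0,0,0,0,0,-1,0,0,0,0,0,0])

```text
t: 54.52
eef_pos: [0.5452, 0.0574, 0.2607]
tool_rot: [-0.001, 1.0, 0.023, -0.001]
contact_force: [0.3, 0.4, -0.1]
gripper_width: -0.004
```

```bash
python3 - <<'E'
from pour import *
s,p,r=st();print(s['t'],p,s['contact_force'])
a=cam('top')['pixels'];v=a.max(2)
# quick check: jars / balls in pan as bright discs
g=cv2.resize(a[160:222,135:232],None,fx=4,fy=4,interpolation=cv2.INTER_CUBIC).max(2)
c=cv2.HoughCircles(cv2.medianBlur(g,5),cv2.HOUGH_GRADIENT,1,16,param1=80,param2=16,minRadius=15,maxRadius=44)
print(None if c is None else (c[0]/4+[135,160,0]).round(0).tolist())
print(bot.hand_in())
E
```

```text
54.525 [0.54515421 0.05742931 0.26070307] [ 0.29201781  0.36031934 -0.14543938]
[[148.0, 179.0, 9.0], [162.0, 201.0, 9.0], [169.0, 189.0, 4.0], [171.0, 171.0, 5.0], [179.0, 193.0, 5.0], [178.0, 181.0, 5.0], [146.0, 214.0, 8.0]]
the job is handed in; nothing more can be done
None
```

The job is done and handed in at about 54.5 s of the 210 s allowed. I pushed the pan home and stood the two jars present on the counter upright inside it. I then turned the jug level to face the pan, tipped its six ice balls in, and put it back upright and empty on the bare counter.

**Last checks**
- **Pan:** light pushes from outside at about 20 N on the near wall and 18 N on the right wall moved it no further, so it is hard against both rails. I made these after the pour.
- **Last picture viewed (after putting the jug down):** six balls and both jars were inside the pan. The jug was upright and empty, and the coupling and spatula lay where they started.
- **Final automatic check, just before hand-in:** circle detection in the top view found both jars unmoved but only four of the six balls, plus one false circle at the pan's edge. It is a rough detector and I viewed no picture after the flush-check pushes. The six-ball count therefore rests on the picture before those pushes.

**Unexpected**
- One jar was about 4 cm from where I had placed it, still upright in the pan. I did not see it move; it may have been the random knock or my gripper withdrawing.
- My first grip on the jug handle took the wrist to its joint limit, so I let go and regripped with the hand turned 180°.

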